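# Seat a stamping die in its fixture and snap the toggle clamp shut

## Robot

A 6-joint arm with a two-finger parallel gripper is mounted at the origin on the work surface. World frame = base frame: x ahead of the robot, y to its left, z up, the work surface at z = 0. Lengths are in m, angles in rad, forces in N, time in s.
With the tool pointing down it reaches from about 0.25 to 0.725 m from the base axis. Payload 4 kg.
Tool frame: the origin (TCP) lies at the very end of the fingers, on their centre line; the grasp point (between the pads) lies 19 mm behind it; x points along the fingers, y is the direction in which the jaws open and shut, and the axes are right-handed (so a half turn about x gives the same grasp; the last joint's range is limited). The gripper opens to 85 mm and grips with 20 to 120 N. Pads are 22 mm wide; open, the fingers measure 114 mm over their backs; the gripper's body (76 mm by 85 mm) begins 54 mm behind the grasp point. The pads swing forward as they close: fully open they stand 13 mm farther back than shut.
Start: joints at [1.247, 0.241, 0.005, 1.335, 0, 1.571], TCP at [0.159, 0.474, 0.206] pointing down, gripper open.
Joint ranges: [-2.72, 2.72], [-1.05, 1.87], [-1.09, 1.28], [-1.99, 2.15], [-1.42, 1.44], [-3.14, 3.14]. Speed limits (rad/s): [2.79, 2.79, 3.14, 3.14, 3.14, 3.14].

## Interface

Orientations are given as a unit quaternion [x, y, z, w].
In Python, from workcell import get_obs, camera, job_done gives the robot as it stands. The module is installed in compiled form; this text tells all that it offers.
- The arm moves only by the tool arm_command, never from a script. Its argument "motion" is a list of rows, each an object of numbers: "x", "y", "z": the shift along the tool's x, y, z in m; "roll": the turn about the tool's x in rad; "fingers": the opening, from 0 (shut) to 1 (fully open). A call has 1 to 20 rows; each row shifts and turns the pose as measured when the row begins, along the tool's axes as they then stand; what a row does not reach is not made up. A row lasts 1/12 s, in which the tool goes at most 41.7 mm and 7.16 degrees, less where a joint would pass 70% of its speed; a pose out of reach is approached as far as the arm can. A call is refused whole if a number of a shift passes 0.0417 or a number of a turn 0.125, either way. A call with a gripper value outside its range is refused whole. The fingers move at their own pace and stop on an object; the grip force is fixed at half the most. Time passes only in rows, so rows that do not move let the fingers close. It gives the time, the measured TCP pose, the force and the opening at its end, in the units of the state.
- get_obs(): the state, without advancing time (a new reading comes with each control period).
- camera(name): name is "side" or "top"; returns a dict with "frame" (384x512x3 uint8, red, green, blue), "intrinsics" (3x3 intrinsics, pixels), "k1" (the pictures are not rectified: a ray, as slopes to the right and down, at radius r is drawn at 1 + k1 r^2 times it, then the intrinsics apply), "rvec" (rotation vector, rad) and "tvec" (3), from world to camera coordinates, as OpenCV has them. Camera axes: x right, y down, z forward; pixel columns grow to the right and rows downward; lengths in m; the calibration is good to about 2 mm. A picture is of the moment at which its call begins. There is no depth.
- job_done(): hands the job in, once; it reports no verdict.
The state is a dict: "clock": time; "joint_pos": joint angles; "joint_vel": joint speeds; "tau": joint torques, N m; "eef_pos": TCP position; "tool_rot": TCP orientation; "ft_force": force on the tool from outside, world axes, zero at the start; "ft_torque": the same for the moment, N m; "grip_width": finger opening in m.
Only numpy, scipy, OpenCV 4.12 (cv2) and the standard library are available. Lean on these libraries where they do the work, as an engineer would, in place of code of your own. Each camera call takes 0.05 s, during which the arm holds its last target.

## Task

The steel stamping die on the aluminium holding fixture lies loose, a little short of its stops. With the fingertips only, push it across the plate until it sits flush against both the back rail and the end stop, then flip the clamp's red handle over past centre so that it snaps down and the rubber foot holds the die. Grip and lift nothing, take the hand away at the end, and leave the other things where they stand.

Things in the scene. Friction and masses are not known exactly. Their poses are not given: they have to be found in the camera images.
- fixture: Fixed holding fixture, an aluminium plate 170 (x) x 320 (y) x 15 mm that carries the two stops and the toggle clamp. Origin at the centre of its underside, on the bench; z up; at yaw 0 its axes are the robot's (x away from the robot, y left). Coordinates marked F are in this frame
- back_rail (a point): Middle of the top front edge of the back rail, a steel bar standing 12 mm above the plate and 14 mm thick; its front face lies at F x = +45 mm, from y = -85 to +20. The die is pushed to +x against it
- end_stop (a point): Middle of the top right edge of the end stop, a steel bar standing 12 mm above the plate and 14 mm thick; its right face lies at F y = +20 mm, from x = -18 to +52. The die is pushed to +y against it
- clamp_pivot (a point): Arm pivot of the horizontal toggle clamp, at F x = +22, y = +76, z = 52 mm; the clamp works in the upright plane x = +22 mm. Open, its steel arm stands upright (20 mm wide in x, F y 73 to 96, top at z = 127 mm), the foot pointing to -y, and the red handle stands just behind it (+y). Locked, the arm lies level over the die, the handle level to +y
- die: Loose steel stamping die, 0.6 to 0.95 kg, slides with 3 to 8 N: block 46 (x) x 70 (y) x 26 mm with a raised middle 46 x 40 x 8 mm (rosette) and a 15 mm ledge at each y end. Origin at the centre of its underside. Starts turned up to 0.2 rad, 12 to 35 mm short of each stop. Flush home: origin at F x +22, y -15, z +15 mm, axes parallel to the fixture's; the foot lands on its +y ledge
- handle_tip (a point): Centre of the round end (18 mm across) of the clamp's red handle, a 16 mm thick bar. Open at F y = +116, z = 171 mm, leaning 14 deg from upright to +y; locked at y = +231, z = 68 mm, bar level. Between, within 3 mm on an arc of radius 112 about y = +122, z = 58 mm. Push its upper 35 mm (clear above the open arm) to +y, then down; 2 N at the end starts it, 4 N takes it over centre
- clamp_handle (a joint): Angle between the clamp's handle and its arm (rad): 0 with the clamp open (as at the start), grows as the handle is flipped over, dead centre at about 2.76, snapped over against its stop at about 2.84. Let go before centre it springs back open
- clamp_foot: Black rubber foot, 11 mm across, sprung in the end of the clamp's arm, origin at the centre of its face: open at F y = +61, z = 115 mm, locked on the die at y = +13, z = 41 mm; it then presses with about 6.5 N
- punch: Brass punch standing on the plate in front of the clamp, 23 mm across, 55 mm high, origin under its centre; bystander
- round_die: Round steel die, 50 mm across, 28 mm high, on the bench beside or behind the fixture, origin under its centre; bystander
- square_die: Square steel die, 45 x 45 x 31 mm, on the bench beside or behind the fixture, origin under its centre; bystander
- oil_bottle: Amber bottle with red cap, 48 mm across, 115 mm high, on the bench behind the fixture, origin under its centre; bystander
- brush: Flat brush 170 mm long, 20 mm high, lying on the bench left of the fixture (partly under where the locked handle comes to lie), origin under its middle; bystander
- mallet: Small wooden mallet lying on the bench behind the clamp, head 50 mm across and 75 mm long, handle to the left 188 mm from the head's middle, origin under the head; bystander
Not all that is in view belongs to the job. What is shaped like the die but yellow is not meant.

How it is judged:
By the outcome, as a careful person would: the job done as asked, in the order asked, and still so for the second after the job is handed in, with the robot touching nothing.
It also fails if it takes over 61 s, if anything falls off the work surface, if the arm or the gripper's body presses on something with over 40 N, if the wrist force passes 120 N, or if a joint passes its speed limit or range.

## Working session

There is one attempt and no reset: what is moved stays moved. The work goes in short steps, Python scripts to look and compute and a tool call to move; the robot and the scene stay as the last step left them, time stands still between calls to the robot, and variables do not carry over. Pictures are saved under pics/ and viewed, and the job is handed in when it is done.

Besides the shell and the picture viewer there is one more tool, called in YAML: its name, and indented under it one key for each argument. arm_command: Moves the arm, as the interface text tells. Its arguments: {"type":"object","properties":{"motion":{"type":"array","items":{"type":"object","properties":{"x":{"type":"number"},"y":{"type":"number"},"z":{"type":"number"},"roll":{"type":"number"},"fingers":{"type":"number"}}}}},"required":["motion"]}

```bash
mkdir -p pics
cat > h.py <<'E'
import numpy as np, cv2
from workcell import get_obs, camera
def load(n):
    import pickle; return pickle.load(open(n,'rb'))
def proj(c,P):
    R=cv2.Rodrigues(np.array(c['rvec'],float))[0]; q=np.atleast_2d(P)@R.T+np.array(c['tvec'],float).ravel()
    s=q[:,:2]/q[:,2:]; r2=(s**2).sum(1,keepdims=True); s=s*(1+c['k1']*r2)
    K=np.array(c['intrinsics']); return s@K[:2,:2].T+K[:2,2]
def ray(c,uv):
    K=np.array(c['intrinsics'],float)
    s=cv2.undistortPoints(np.array(uv,float).reshape(-1,1,2),K,np.array([c['k1'],0,0,0.])).reshape(-1,2)
    R=cv2.Rodrigues(np.array(c['rvec'],float))[0]; o=-R.T@np.array(c['tvec'],float).ravel()
    d=np.c_[s,np.ones(len(s))]@R; return o,d
def onz(c,uv,z):
    o,d=ray(c,uv); return o+d*((z-o[2])/d[:,2])[:,None]
E
python3 - <<'E'
from h import *; import pickle
print(get_obs())
for n in('side','top'):
    c=camera(n); pickle.dump(c,open(f'{n}0.pkl','wb')); cv2.imwrite(f'pics/{n}0.png',cv2.resize(c['frame'][:,:,::-1],(800,600),interpolation=cv2.INTER_CUBIC))
    R=cv2.Rodrigues(np.array(c['rvec'],float))[0];print(n,-R.T@np.array(c['tvec']).ravel(),R[2],c['intrinsics'],c['k1'])
E
```

```text
{'clock': 0.0, 'joint_pos': array([ 1.24701235e+00,  2.41399237e-01,  3.72789248e-03,  1.33519983e+00,
       -2.03375855e-06,  1.57078368e+00]), 'joint_vel': array([ 4.11613038e-04, -2.98180087e-04,  1.10495357e-03, -5.88361597e-05,
        1.88984298e-04,  7.42833653e-05]), 'tau': array([-4.98429272e-04, -3.72320259e+01,  2.52406400e+01,  1.70990301e-02,
       -1.28187949e-04, -1.37556643e-06]), 'eef_pos': array([0.15886171, 0.47337229, 0.20552127]), 'tool_rot': array([ 0.11324697,  0.6979786 , -0.11469515,  0.69774352]), 'ft_force': array([0.1793952 , 0.48071747, 0.50890932]), 'ft_torque': array([-0.04846952,  0.02272821, -0.00432995]), 'grip_width': 0.08558299907643768}
side [0.18970429 0.44821221 0.84234853] [ 0.36826145 -0.56475381 -0.73853682] [[413.38955859   0.         253.43379826]
 [  0.         413.38955859 193.93770836]
 [  0.           0.           1.        ]] 0.041496761639420905
top [ 0.30506176 -0.07064141  1.11069396] [ 0.23301139 -0.01830015 -0.9723018 ] [[396.4606618    0.         251.95954361]
 [  0.         396.4606618  197.53374696]
 [  0.           0.           1.        ]] 0.03824395768462038
```

View pics/top0.png

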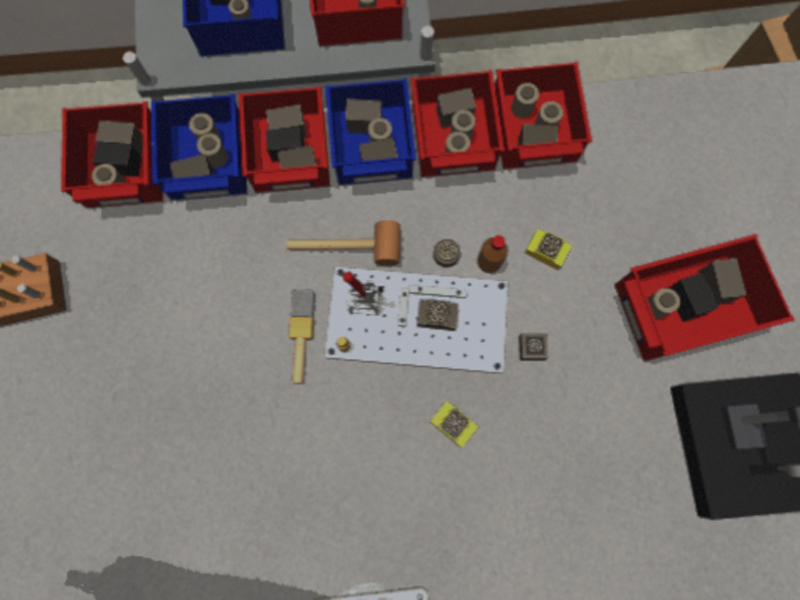

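View pics/side0.png

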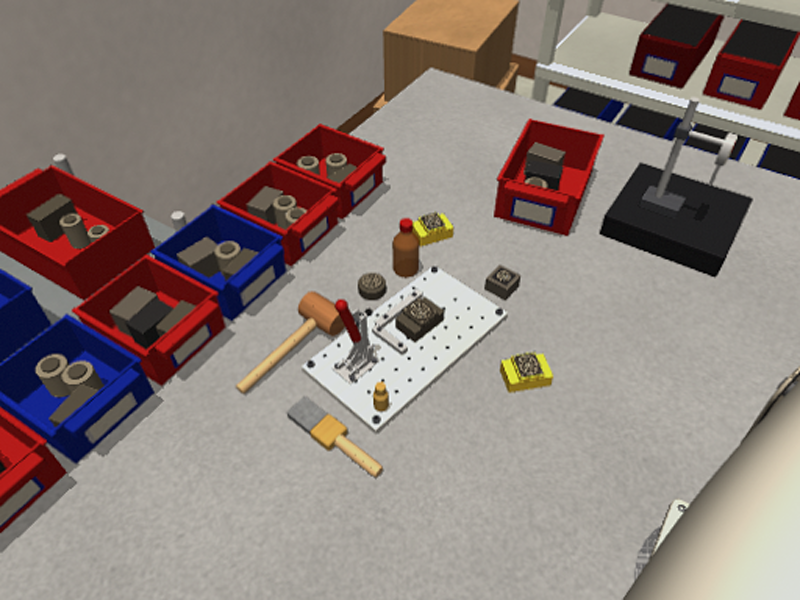

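The top view shows the plate around (417,320), with corners at about (338,268), (508,283), (503,372) and (326,357). The dark die is at (438,314) and the red handle at (355,285). Next I'll measure these.

Run:
```python
from h import *
for n,(x0,y0,x1,y1) in (('top',(190,155,350,255)),('side',(180,160,340,290))):
    c=load(n+'0.pkl'); f=c['frame'][y0:y1,x0:x1,::-1]
    cv2.imwrite(f'pics/{n}crop.png',cv2.resize(f,None,fx=5 if n=='top' else 4.6,fy=5 if n=='top' else 4.6,interpolation=cv2.INTER_CUBIC))
    F=c['frame'].astype(int); m=((F.min(2)>165)&(F[:,:,2]>=F[:,:,0])).astype(np.uint8)
    m=cv2.morphologyEx(m,cv2.MORPH_CLOSE,np.ones((5,5)))
    k,l,st,_=cv2.connectedComponentsWithStats(m)
    o,d=ray(c,[[0,0]])
    for i in range(1,k):
        if st[i,4]>1500 : print(n,i,st[i])
```

```text
top 2 [ 209  172  115   66 5105]
side 7 [ 194  171  129  103 3572]
```

View pics/topcrop.png

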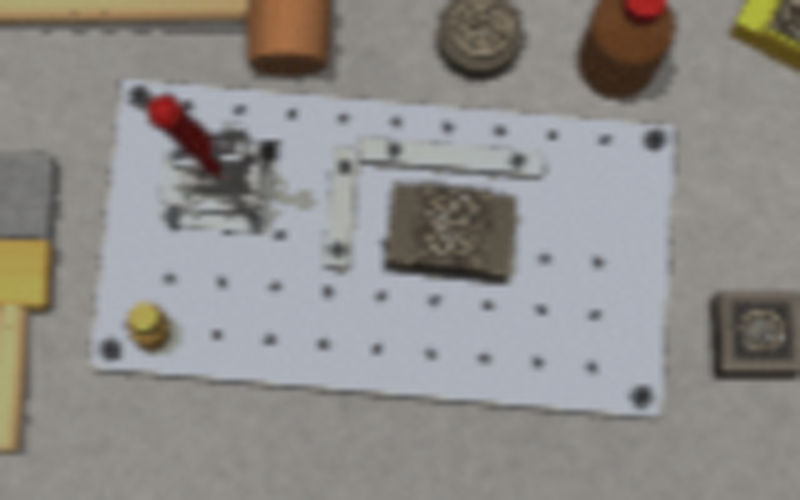

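View pics/sidecrop.png

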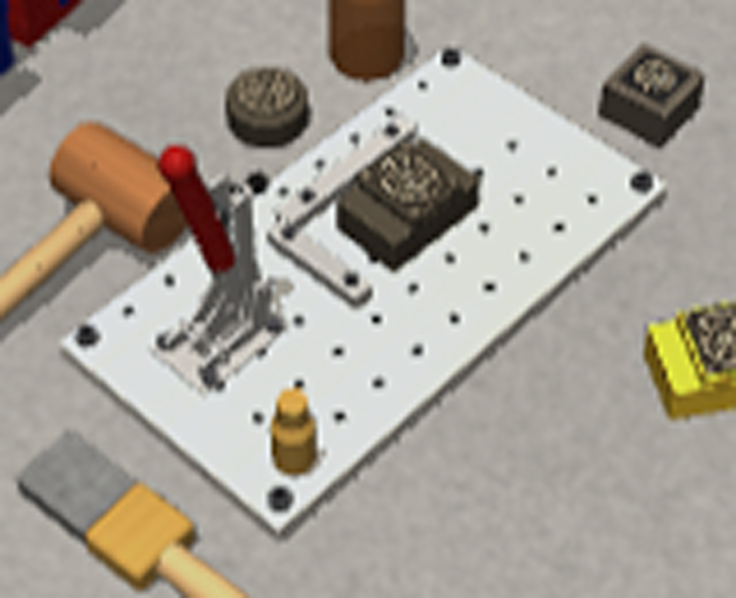

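```bash
cat > fit.py <<'E'
from h import *
from scipy.optimize import least_squares
def fitfix():
    ct,cs=load('top0.pkl'),load('side0.pkl')
    t=np.array([(123,80),(676,127),(661,415),(92,369)])/5+np.array([190,155])-0.4
    s=np.array([(65,345),(452,45),(666,187),(283,535)])/4.6+np.array([180,160])-0.4
    L=np.array([(85,160),(85,-160),(-85,-160),(-85,160)])/1000
    out=[]
    for c,p in((ct,t),(cs,s)):
        P=onz(c,p,0.015)[:,:2]
        f=lambda q:(np.c_[np.cos(q[2])*L[:,0]-np.sin(q[2])*L[:,1]+q[0],np.sin(q[2])*L[:,0]+np.cos(q[2])*L[:,1]+q[1]]-P).ravel()
        r=least_squares(f,[.5,0,0]); out.append(r.x); print(r.x.round(4),(r.fun*1000).round(1))
    return np.mean(out,0)
def F2W(q,p):
    p=np.atleast_2d(p); c,s=np.cos(q[2]),np.sin(q[2]); return np.c_[c*p[:,0]-s*p[:,1]+q[0],s*p[:,0]+c*p[:,1]+q[1],p[:,2]]
def W2F(q,p):
    p=np.atleast_2d(p)-np.array([q[0],q[1],0]); c,s=np.cos(q[2]),np.sin(q[2]); return np.c_[c*p[:,0]+s*p[:,1],-s*p[:,0]+c*p[:,1],p[:,2]]
E
python3 - <<'E'
from fit import *
q=fitfix();print(q)
for n,(x0,y0,x1,y1),k in (('top',(260,185,305,218),16),('side',(248,185,292,222),16)):
    c=load(n+'0.pkl'); f=c['frame'][y0:y1,x0:x1,::-1]
    im=cv2.resize(f,None,fx=k,fy=k,interpolation=cv2.INTER_CUBIC)
    cv2.imwrite(f'pics/{n}die.png',im)
# check: red tip
for n in('top','side'):
    c=load(n+'0.pkl'); print(n,[ ((proj(c,F2W(q,[p]))[0])).round(1).tolist() for p in ((.022,.116,.171),(.045,-.0325,.027),(.017,.02,.027))])
E
```

```text
[ 0.5457 -0.1319 -0.1863] [ 0.5  0.3  1.7 -0.7 -2.  -1.2 -0.1  1.5]
[ 0.5416 -0.1287 -0.1862] [ 2.1  2.1  0.3  0.5 -2.3 -2.5 -0.1 -0.1]
[ 0.54363129 -0.13030273 -0.18625145]
top [[222.3, 178.1], [279.4, 188.9], [260.0, 197.0]]
side [[218.5, 195.3], [257.0, 197.2], [250.9, 213.9]]
```

View pics/topdie.png

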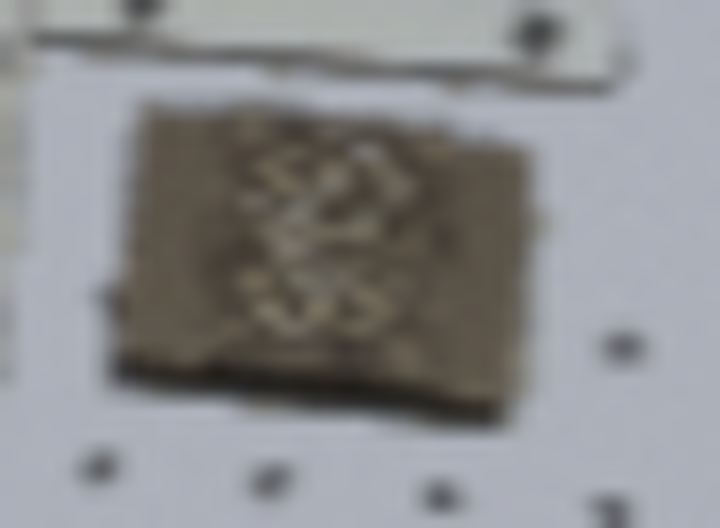

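View pics/sidedie.png

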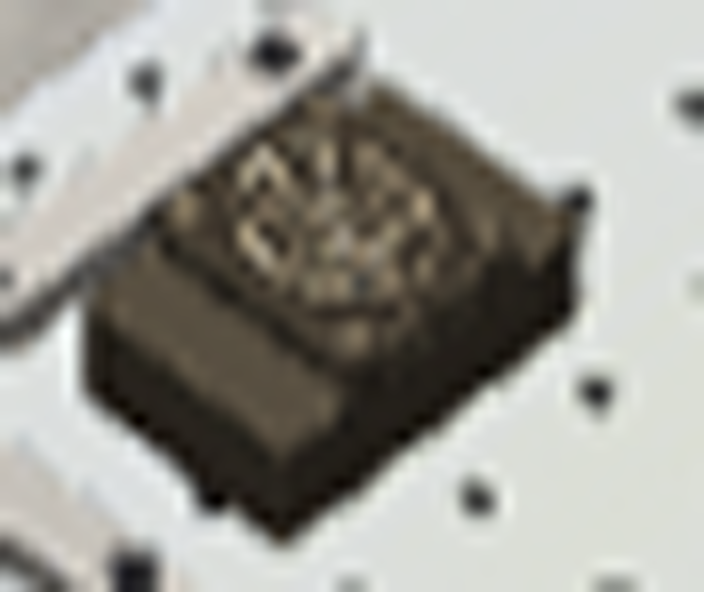

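Run:
```python
from fit import *
ct,cs=load('top0.pkl'),load('side0.pkl')
qt=[.5457,-.1319,-.1863];qs=[.5416,-.1287,-.1862]
p=np.array([(142,98),(533,148),(503,403),(118,358)])/16+[260,185]-.45
P=W2F(qt,onz(ct,p,.041))*1000;print(P.round(1),np.linalg.norm(P-np.roll(P,-1,0),axis=1)); print('ctr',P.mean(0))
d=P[0]-P[1]+P[3]-P[2];print('yaw',np.arctan2(-d[0],d[1]))
p=np.array([(92,300),(285,460)])/16+[248,185]-.45
print(W2F(qs,onz(cs,p,.041))*1000)
p=np.array([(92,390),(285,545),(572,318)])/16+[248,185]-.45
print(W2F(qs,onz(cs,p,.015))*1000)
# handle tip
print('tip pred',proj(ct,F2W(qt,[.022,.116,.171])),proj(cs,F2W(qs,[.022,.116,.171])))
for n,c in(('top',ct),('side',cs)):
    F=c['frame'].astype(int);m=((F[:,:,0]>130)&(F[:,:,1]<60))
    m[:170]=0;m[205:]=0;m[:,:205]=0;m[:,240:]=0
    y,x=np.nonzero(m);print(n,x.mean(),y.mean(),x.min(),x.max(),y.min(),y.max())
print('punch F',W2F(qt,onz(ct,[[190+148/5,155+312/5]],.07))*1000)
```

```text
[[ 31.3  -0.7  41. ]
 [ 28.1 -69.   41. ]
 [-17.5 -66.7  41. ]
 [-15.2  -0.1  41. ]] [68.38837494 45.63286072 66.60488873 46.51471165]
ctr [  6.66649595 -34.11538926  41.        ]
yaw -0.040513061240307235
[[ 31.27598721  -2.57758967  41.        ]
 [-13.78617705   0.72171975  41.        ]]
[[ 33.47826347  -4.76933867  15.        ]
 [-11.51406255  -2.46360877  15.        ]
 [-13.40608196 -70.69500257  15.        ]]
tip pred [[222.84341457 177.23653886]] [[218.81418599 196.09960851]]
top 221.86666666666667 176.46666666666667 220 224 175 178
side 217.80645161290323 194.2258064516129 215 221 192 197
punch F [[-60.73072898 123.90634075  70.        ]]
```

```bash
cat > go.py <<'E'
import sys
from fit import *
from scipy.spatial.transform import Rotation as Rn
q=np.array([.5436,-.1303,-.1863])
def st(*tg):
    o=get_obs(); R=Rn.from_quat(o['tool_rot']).as_matrix(); p=o['eef_pos']
    a=np.array([np.cos(q[2]),np.sin(q[2]),0]); b=np.array([-a[1],a[0],0])
    f=W2F(q,p)[0]*1000
    print('t%.2f'%o['clock'],'F mm',f.round(1),'force F',(np.array([a@o['ft_force'],b@o['ft_force'],o['ft_force'][2]])).round(1),'grip',round(o['grip_width'],4))
    ay=np.arctan2(R[1,1],R[0,1])-q[2]
    print('down',R[:,0].round(4),'tool y in F (deg)',round(np.degrees(ay),2),'toolyF',round(a@R[:,1],3),round(b@R[:,1],3),'toolzF',round(a@R[:,2],3),round(b@R[:,2],3))
    for t in tg:
        d=F2W(q,np.array(t)/1000)[0]-p; print('to',t,'tool mm',(R.T@d*1000).round(1))
if __name__=='__main__': st(*[tuple(float(v) for v in s.split(',')) for s in sys.argv[1:]])
E
python3 go.py -- 2>/dev/null || python3 go.py -50,-35,190
```

```text
t0.10 F mm [-489.9  522.   205.6] force F [0.9 0.8 0.3] grip 0.0853
down [-6.0e-04 -1.8e-03 -1.0e+00] tool y in F (deg) 82.12 toolyF 0.137 0.991 toolzF 0.991 -0.137
to (-50.0, -35.0, 190.0) tool mm [  16.5 -491.4  512.1]
```

Run:
```python
import numpy as np
for i in range(18):
    a=np.radians(82.12)-i*.0796
    v=np.array([24.4,-30.9]); print(round(v@[np.cos(a),np.sin(a)]/1000,3),round(v@[np.sin(a),-np.cos(a)]/1000,3))
```

```text
-0.027 0.028
-0.025 0.03
-0.022 0.032
-0.02 0.034
-0.017 0.036
-0.014 0.037
-0.011 0.038
-0.008 0.039
-0.005 0.039
-0.002 0.039
0.001 0.039
0.004 0.039
0.007 0.039
0.01 0.038
0.013 0.037
0.016 0.036
0.019 0.034
0.022 0.033
```

arm_command:
  motion:
    - {"y": -0.027, "z": 0.028, "roll": 0.08, "fingers": 0}
    - {"y": -0.025, "z": 0.03, "roll": 0.08, "fingers": 0}
    - {"y": -0.022, "z": 0.032, "roll": 0.08, "fingers": 0}
    - {"y": -0.02, "z": 0.034, "roll": 0.08, "fingers": 0}
    - {"y": -0.017, "z": 0.036, "roll": 0.08, "fingers": 0}
    - {"y": -0.014, "z": 0.037, "roll": 0.08, "fingers": 0}
    - {"y": -0.011, "z": 0.038, "roll": 0.08, "fingers": 0}
    - {"y": -0.008, "z": 0.039, "roll": 0.08, "fingers": 0}
    - {"y": -0.005, "z": 0.039, "roll": 0.08, "fingers": 0}
    - {"y": -0.002, "z": 0.039, "roll": 0.08, "fingers": 0}
    - {"y": 0.001, "z": 0.039, "roll": 0.08, "fingers": 0}
    - {"y": 0.004, "z": 0.039, "roll": 0.08, "fingers": 0}
    - {"y": 0.007, "z": 0.039, "roll": 0.08, "fingers": 0}
    - {"y": 0.01, "z": 0.038, "roll": 0.08, "fingers": 0}

```text
schema error: expected keys x, y, z, roll, fingers
```

```bash
python3 go.py -50,-35,190; python3 -c "
from workcell import *;print(get_obs()['joint_pos'])"
```

```text
t0.10 F mm [-489.9  522.   205.6] force F [0.9 0.8 0.3] grip 0.0853
down [-6.0e-04 -1.8e-03 -1.0e+00] tool y in F (deg) 82.12 toolyF 0.137 0.991 toolzF 0.991 -0.137
to (-50.0, -35.0, 190.0) tool mm [  16.5 -491.4  512.1]
[1.24699515e+00 2.41391285e-01 3.85538392e-03 1.33519215e+00
 1.45619307e-05 1.57081221e+00]
```

All five keys are required in every row.

arm_command:
  motion:
    - {"x": 0, "y": -0.027, "z": 0.028, "roll": 0.08, "fingers": 0}
    - {"x": 0, "y": -0.025, "z": 0.03, "roll": 0.08, "fingers": 0}
    - {"x": 0, "y": -0.022, "z": 0.032, "roll": 0.08, "fingers": 0}
    - {"x": 0, "y": -0.02, "z": 0.034, "roll": 0.08, "fingers": 0}
    - {"x": 0, "y": -0.017, "z": 0.036, "roll": 0.08, "fingers": 0}
    - {"x": 0, "y": -0.014, "z": 0.037, "roll": 0.08, "fingers": 0}
    - {"x": 0, "y": -0.011, "z": 0.038, "roll": 0.08, "fingers": 0}
    - {"x": 0, "y": -0.008, "z": 0.039, "roll": 0.08, "fingers": 0}
    - {"x": 0, "y": -0.005, "z": 0.039, "roll": 0.08, "fingers": 0}
    - {"x": 0, "y": -0.002, "z": 0.039, "roll": 0.08, "fingers": 0}
    - {"x": 0, "y": 0.001, "z": 0.039, "roll": 0.08, "fingers": 0}
    - {"x": 0, "y": 0.004, "z": 0.039, "roll": 0.08, "fingers": 0}

```text
clock: 1.1
eef_pos: [0.3724, 0.0393, 0.2009]
tool_rot: [0.429, 0.561, -0.433, 0.56]
ft_force: [1.2, 1.1, 0.1]
grip_width: 0.0
```

```bash
python3 go.py -50,-35,190; python3 -c "
from workcell import *;print(get_obs()['joint_pos'])"
```

```text
t1.10 F mm [-199.7  134.9  200.9] force F [1.  1.3 0.1] grip 0.0
down [-0.0043 -0.005  -1.    ] tool y in F (deg) 25.55 toolyF 0.902 0.431 toolzF 0.431 -0.902
to (-50.0, -35.0, 190.0) tool mm [ 11.4  61.8 217.8]
[ 0.10906043 -0.00228976 -0.28976239  1.28811098 -0.00451356  1.42025524]
```

arm_command:
  motion:
    - {"x": 0.005, "y": 0.01, "z": 0.036, "roll": 0.074, "fingers": 0}
    - {"x": 0.005, "y": 0.013, "z": 0.0355, "roll": 0.074, "fingers": 0}
    - {"x": 0, "y": 0.0155, "z": 0.0345, "roll": 0.074, "fingers": 0}
    - {"x": 0, "y": 0.018, "z": 0.033, "roll": 0.074, "fingers": 0}
    - {"x": 0, "y": 0.0205, "z": 0.0315, "roll": 0.074, "fingers": 0}
    - {"x": 0, "y": 0.023, "z": 0.03, "roll": 0.074, "fingers": 0}
    - {"x": 0, "y": 0, "z": 0, "roll": 0, "fingers": 0}

```text
clock: 1.68
eef_pos: [0.4888, -0.1741, 0.1878]
tool_rot: [-0.549, -0.442, 0.555, -0.442]
ft_force: [0.7, 0.1, 0.7]
grip_width: -0.0
```

```bash
python3 go.py -48,-33,24
```

```text
t1.68 F mm [-45.7 -53.2 187.8] force F [0.7 0.3 0.7] grip -0.0
down [-0.0057 -0.0052 -1.    ] tool y in F (deg) -1.94 toolyF 0.999 -0.034 toolzF -0.034 -0.999
to (-48.0, -33.0, 24.0) tool mm [163.7  -2.2 -21.2]
```

arm_command:
  motion:
    - {"x": 0.032, "y": -0.001, "z": -0.01, "roll": -0.034, "fingers": 0}
    - {"x": 0.032, "y": -0.001, "z": -0.01, "roll": 0, "fingers": 0}
    - {"x": 0.032, "y": 0, "z": 0, "roll": 0, "fingers": 0}
    - {"x": 0.03, "y": 0, "z": 0, "roll": 0, "fingers": 0}
    - {"x": 0, "y": 0, "z": 0, "roll": 0, "fingers": 0}

```text
clock: 2.1
eef_pos: [0.4919, -0.1578, 0.057]
tool_rot: [-0.543, -0.449, 0.547, -0.451]
ft_force: [-0.7, 0.3, -0.3]
grip_width: 0.0001
```

```bash
python3 go.py -48,-33,24
python3 - <<'E'
from h import *
c=camera('side');cv2.imwrite('pics/s1.png',cv2.resize(c['frame'][150:290,180:360,::-1],None,fx=4.2,fy=4.2,interpolation=cv2.INTER_CUBIC))
E
```

```text
t2.10 F mm [-45.7 -36.7  57. ] force F [-0.7  0.2 -0.3] grip 0.0001
down [-0.0032 -0.0058 -1.    ] tool y in F (deg) -0.23 toolyF 1.0 -0.004 toolzF -0.004 -1.0
to (-48.0, -33.0, 24.0) tool mm [33.  -2.2 -3.9]
```

View pics/s1.png

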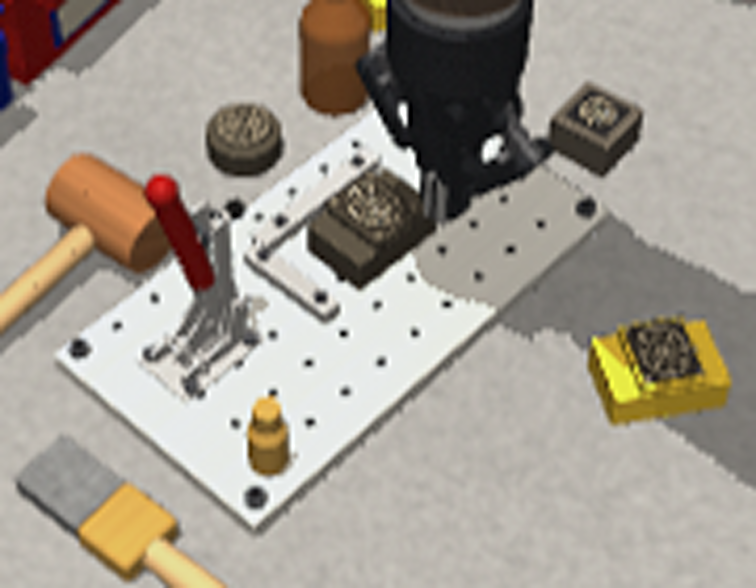

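The shut fingers at (445,205) stand just in front of the die's front face. Now I'll lower them and push in +x.

arm_command:
  motion:
    - {"x": 0.015, "y": -0.002, "z": 0, "roll": 0, "fingers": 0}
    - {"x": 0.015, "y": 0, "z": 0, "roll": 0, "fingers": 0}
    - {"x": 0.002, "y": 0, "z": 0, "roll": 0, "fingers": 0}
    - {"x": 0, "y": 0.006, "z": 0, "roll": 0, "fingers": 0}
    - {"x": 0, "y": 0.006, "z": 0, "roll": 0, "fingers": 0}

```text
clock: 2.57
eef_pos: [0.5073, -0.1608, 0.0351]
tool_rot: [-0.545, -0.447, 0.545, -0.455]
ft_force: [0.3, 0.4, 0.3]
grip_width: 0.0001
```

```bash
python3 go.py -48,-33,24
```

```text
t2.57 F mm [-30.  -36.7  35.1] force F [0.3 0.4 0.3] grip 0.0001
down [ 0.0074 -0.009  -0.9999] tool y in F (deg) -0.14 toolyF 1.0 -0.002 toolzF -0.002 -1.0
to (-48.0, -33.0, 24.0) tool mm [ 10.9 -18.1  -3.8]
```

arm_command:
  motion:
    - {"x": 0.01, "y": 0, "z": 0, "roll": 0, "fingers": 0}
    - {"x": 0, "y": 0, "z": 0, "roll": 0, "fingers": 0}

```text
clock: 2.73
eef_pos: [0.5123, -0.1621, 0.0282]
tool_rot: [0.546, 0.444, -0.543, 0.457]
ft_force: [-0.3, 0.2, -1.1]
grip_width: 0.0
```

```bash
python3 go.py -48,-33,24
```

```text
t2.73 F mm [-24.9 -37.1  28.2] force F [-0.3  0.2 -1.1] grip 0.0
down [ 0.0153 -0.0114 -0.9998] tool y in F (deg) -0.11 toolyF 1.0 -0.002 toolzF -0.002 -1.0
to (-48.0, -33.0, 24.0) tool mm [  3.7 -23.2  -4.1]
```

arm_command:
  motion:
    - {"x": 0.004, "y": 0.003, "z": 0, "roll": 0, "fingers": 0}
    - {"x": 0, "y": 0.003, "z": 0, "roll": 0, "fingers": 0}
    - {"x": 0, "y": 0.003, "z": 0, "roll": 0, "fingers": 0}

```text
clock: 2.98
eef_pos: [0.5229, -0.1643, 0.0254]
tool_rot: [0.547, 0.443, -0.543, 0.458]
ft_force: [0.7, -0.7, 0.3]
grip_width: -0.0001
```

```bash
python3 go.py -48,-33,24
```

```text
t2.98 F mm [-14.1 -37.2  25.4] force F [ 0.8 -0.6  0.3] grip -0.0001
down [ 0.0176 -0.0122 -0.9998] tool y in F (deg) -0.11 toolyF 1.0 -0.002 toolzF -0.002 -1.0
to (-48.0, -33.0, 24.0) tool mm [  0.7 -34.   -4.2]
```

arm_command:
  motion:
    - {"x": 0, "y": 0.003, "z": 0, "roll": 0, "fingers": 0}
    - {"x": 0, "y": 0.003, "z": 0, "roll": 0, "fingers": 0}

```text
clock: 3.15
eef_pos: [0.5294, -0.1656, 0.0256]
tool_rot: [0.547, 0.443, -0.543, 0.458]
ft_force: [-0.6, -0.0, 0.6]
grip_width: -0.0001
```

```bash
python3 go.py
python3 - <<'E'
from h import *
c=camera('top');cv2.imwrite('pics/t2.png',cv2.resize(c['frame'][155:255,190:350,::-1],None,fx=5,fy=5,interpolation=cv2.INTER_CUBIC))
c=camera('side');cv2.imwrite('pics/s2.png',cv2.resize(c['frame'][150:290,180:360,::-1],None,fx=4.2,fy=4.2,interpolation=cv2.INTER_CUBIC))
E
```

```text
t3.15 F mm [ -7.4 -37.3  25.6] force F [-0.6 -0.1  0.6] grip -0.0001
down [ 0.0176 -0.0122 -0.9998] tool y in F (deg) -0.11 toolyF 1.0 -0.002 toolzF -0.002 -1.0
```

View pics/t2.png

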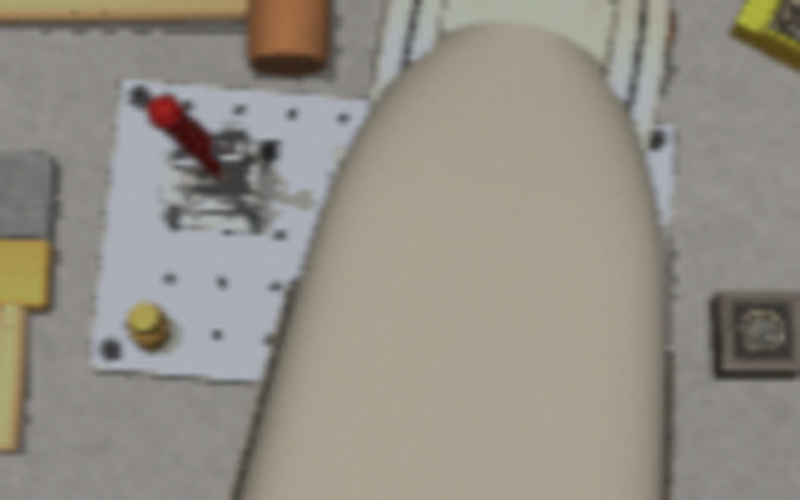

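View pics/s2.png

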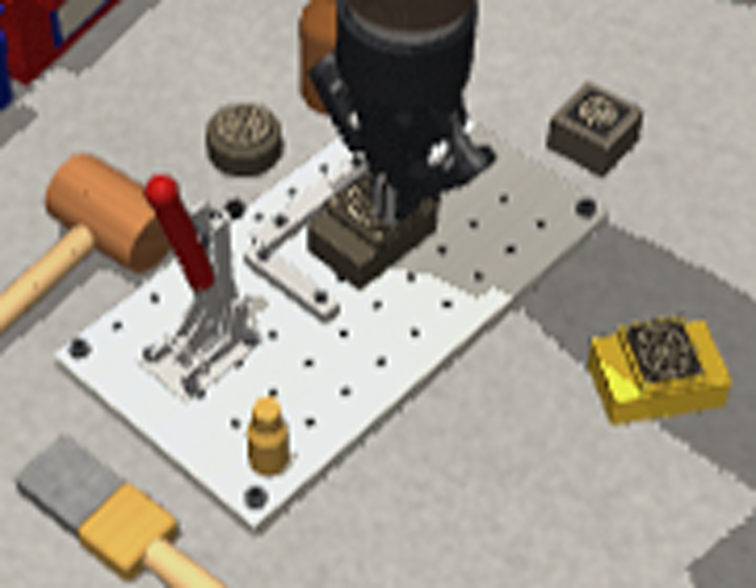

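Run:
```python
from h import *; o=get_obs(); c=camera('side')
uv=proj(c,o['eef_pos'])[0];print(uv,(uv-[180,150])*4.2)
f=c['frame'][175:220,245:300,::-1]; cv2.imwrite('pics/s3.png',cv2.resize(f,None,fx=13,fy=13,interpolation=cv2.INTER_CUBIC)); print((uv-[245,175])*13)
print(((proj(c,o['eef_pos']+np.array([0,0,.05]))[0])-[245,175])*13)
```

```text
[272.87844055 206.81017412] [390.08945029 238.6027313 ]
[362.41972709 413.53226356]
[370.63501163 244.96414307]
```

View pics/s3.png

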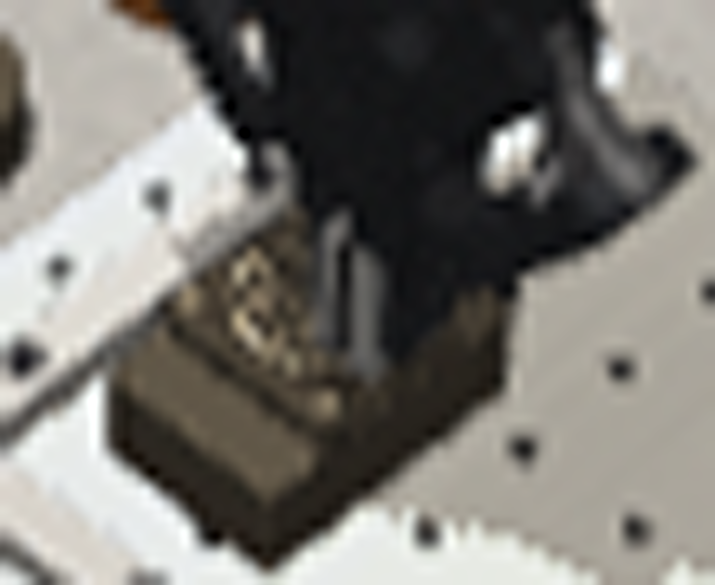

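Run:
```python
from fit import *; c=camera('side'); qs=[.5416,-.1287,-.1862]
for z in(.025,.036,.041,.05):
    print(z,(W2F(qs,onz(c,np.array([(368,378),(335,340)])/13+[245,175],z))*1000).round(1).tolist())
print(get_obs()['ft_force'],get_obs()['joint_pos'],get_obs()['tau'])
c=camera('side');f=c['frame'][140:225,230:310,::-1].astype(float);f=np.clip(f*3,0,255).astype(np.uint8)
cv2.imwrite('pics/s4.png',cv2.resize(f,None,fx=7,fy=7,interpolation=cv2.INTER_CUBIC))
```

```text
0.025 [[1.1, -46.7, 25.0], [12.7, -49.7, 25.0]]
0.036 [[-5.1, -39.3, 36.0], [6.4, -42.3, 36.0]]
0.041 [[-7.8, -36.0, 41.0], [3.6, -38.9, 41.0]]
0.05 [[-12.8, -29.9, 50.0], [-1.5, -32.9, 50.0]]
[-0.55057532  0.23100942 -0.57665522] [-0.29931682  0.47360155 -0.15774688  0.91940719 -0.00647537  1.45965413] [ 1.51005539e-02 -4.42019606e+01  2.15331030e+01 -1.92110776e-01
 -1.97378924e-02  3.13382361e-04]
```

View pics/s4.png

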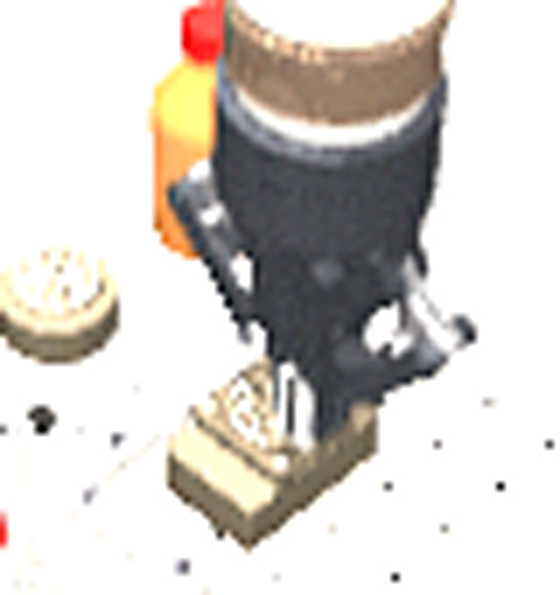

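The die hasn't moved. The fingertips appear to end at its top front edge, around (313,445) in this crop, so they're higher than the reported z suggests. I'll back off and check the tip height.

arm_command:
  motion:
    - {"x": -0.003, "y": -0.012, "z": 0, "roll": 0, "fingers": 0}
    - {"x": 0, "y": -0.012, "z": 0, "roll": 0, "fingers": 0}
    - {"x": 0, "y": -0.012, "z": 0, "roll": 0, "fingers": 0}
    - {"x": 0, "y": -0.005, "z": 0, "roll": 0, "fingers": 0}
    - {"x": 0, "y": 0, "z": 0, "roll": 0, "fingers": 0}

```text
clock: 3.82
eef_pos: [0.4866, -0.1573, 0.0275]
tool_rot: [0.547, 0.444, -0.543, 0.458]
ft_force: [0.3, 0.3, -0.1]
grip_width: -0.0001
```

```bash
python3 go.py;  python3 - <<'E'
from h import *
o=get_obs();c=camera('side');f=c['frame'][140:225,230:310,::-1].astype(float);f=np.clip(f*2.5,0,255).astype(np.uint8)
im=cv2.resize(f,None,fx=7,fy=7,interpolation=cv2.INTER_CUBIC)
from scipy.spatial.transform import Rotation as Rn
R=Rn.from_quat(o['tool_rot']).as_matrix()
for dz,col in((0,(0,0,255)),(-.02,(255,0,0))):
    uv=(proj(c,o['eef_pos']+R@[dz,0,0])[0]-[230,140]+.5)*7; print(uv); cv2.circle(im,tuple(uv.astype(int).tolist()),3,col,-1)
cv2.imwrite('pics/s5.png',im)
E
```

```text
t3.82 F mm [-51.  -37.1  27.5] force F [ 0.2  0.3 -0.1] grip -0.0001
down [ 0.0168 -0.0119 -0.9998] tool y in F (deg) -0.11 toolyF 1.0 -0.002 toolzF -0.002 -1.0
[393.63669607 531.32918248]
[397.16017535 496.69345419]
```

View pics/s5.png

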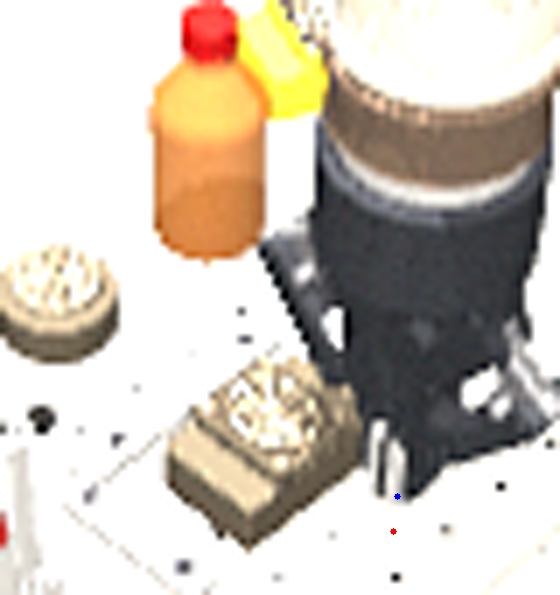

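The real tip centre is near (405,490), while the reported TCP projects to (393,531). So the tip sits about 20 mm above the reported point. I'll feel for the plate with small downward steps.

arm_command:
  motion:
    - {"x": 0.005, "y": 0, "z": 0, "roll": 0, "fingers": 0}
    - {"x": 0.003, "y": 0, "z": 0, "roll": 0, "fingers": 0}
    - {"x": 0.001, "y": 0, "z": 0, "roll": 0, "fingers": 0}

```text
clock: 4.12
eef_pos: [0.4897, -0.1582, 0.0187]
tool_rot: [0.547, 0.443, -0.542, 0.459]
ft_force: [0.2, 0.3, 0.1]
grip_width: 0.0
```

```bash
python3 go.py
```

```text
t4.12 F mm [-47.8 -37.4  18.7] force F [0.2 0.3 0.1] grip 0.0
down [ 0.0207 -0.013  -0.9997] tool y in F (deg) -0.1 toolyF 1.0 -0.002 toolzF -0.002 -1.0
```

arm_command:
  motion:
    - {"x": 0.003, "y": 0, "z": 0, "roll": 0, "fingers": 0}
    - {"x": 0.001, "y": 0, "z": 0, "roll": 0, "fingers": 0}
    - {"x": 0, "y": 0, "z": 0, "roll": 0, "fingers": 0}

```text
clock: 4.37
eef_pos: [0.4905, -0.1583, 0.0133]
tool_rot: [0.547, 0.443, -0.542, 0.459]
ft_force: [0.3, 0.1, -0.6]
grip_width: -0.0001
```

```bash
python3 go.py
python3 - <<'E'
from h import *
o=get_obs();c=camera('side');f=c['frame'][140:225,230:310,::-1].astype(float);f=np.clip(f*2.5,0,255).astype(np.uint8)
im=cv2.resize(f,None,fx=7,fy=7,interpolation=cv2.INTER_CUBIC)
uv=(proj(c,o['eef_pos'])[0]-[230,140]+.5)*7; cv2.circle(im,tuple(uv.astype(int).tolist()),3,(0,0,255),-1)
cv2.imwrite('pics/s6.png',im)
E
```

```text
t4.37 F mm [-47.  -37.4  13.3] force F [ 0.3  0.2 -0.6] grip -0.0001
down [ 0.0202 -0.0128 -0.9997] tool y in F (deg) -0.08 toolyF 1.0 -0.001 toolzF -0.002 -1.0
```

View pics/s6.png

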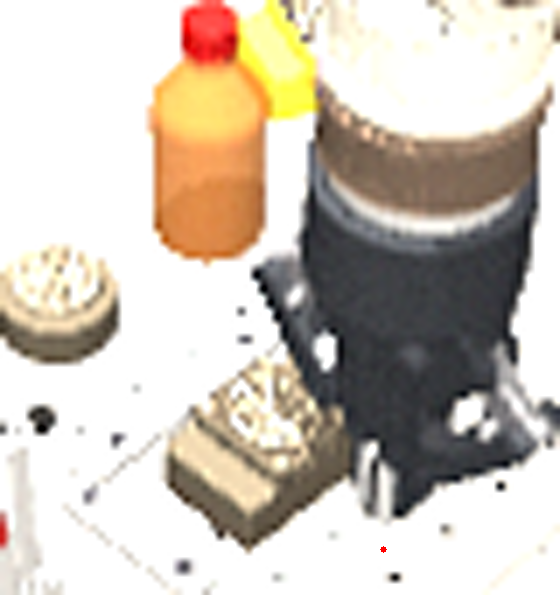

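arm_command:
  motion:
    - {"x": 0.004, "y": 0, "z": 0, "roll": 0, "fingers": 0}
    - {"x": 0.003, "y": 0, "z": 0, "roll": 0, "fingers": 0}
    - {"x": 0.001, "y": 0, "z": 0, "roll": 0, "fingers": 0}

```text
clock: 4.67
eef_pos: [0.4912, -0.1585, 0.0049]
tool_rot: [0.547, 0.443, -0.542, 0.459]
ft_force: [-0.4, 0.0, 0.7]
grip_width: -0.0001
```

```bash
python3 go.py
```

```text
t4.67 F mm [-46.3 -37.5   4.9] force F [-0.4 -0.   0.7] grip -0.0001
down [ 0.0209 -0.013  -0.9997] tool y in F (deg) -0.08 toolyF 1.0 -0.001 toolzF -0.002 -1.0
```

arm_command:
  motion:
    - {"x": 0.002, "y": 0, "z": 0, "roll": 0, "fingers": 0}
    - {"x": 0.001, "y": 0, "z": 0, "roll": 0, "fingers": 0}
    - {"x": 0, "y": 0, "z": 0, "roll": 0, "fingers": 0}

```text
clock: 4.92
eef_pos: [0.4909, -0.1585, 0.0011]
tool_rot: [0.547, 0.443, -0.542, 0.459]
ft_force: [0.4, -0.3, -0.8]
grip_width: 0.0001
```

```bash
python3 go.py
python3 - <<'E'
from h import *
o=get_obs();c=camera('side');f=c['frame'][140:225,230:310,::-1].astype(float);f=np.clip(f*2.5,0,255).astype(np.uint8)
im=cv2.resize(f,None,fx=7,fy=7,interpolation=cv2.INTER_CUBIC)
uv=(proj(c,o['eef_pos'])[0]-[230,140]+.5)*7; cv2.circle(im,tuple(uv.astype(int).tolist()),3,(0,0,255),-1)
cv2.imwrite('pics/s7.png',im)
E
```

```text
t4.92 F mm [-46.6 -37.5   1.1] force F [ 0.4 -0.2 -0.8] grip 0.0001
down [ 0.02   -0.0128 -0.9997] tool y in F (deg) -0.09 toolyF 1.0 -0.001 toolzF -0.002 -1.0
```

View pics/s7.png

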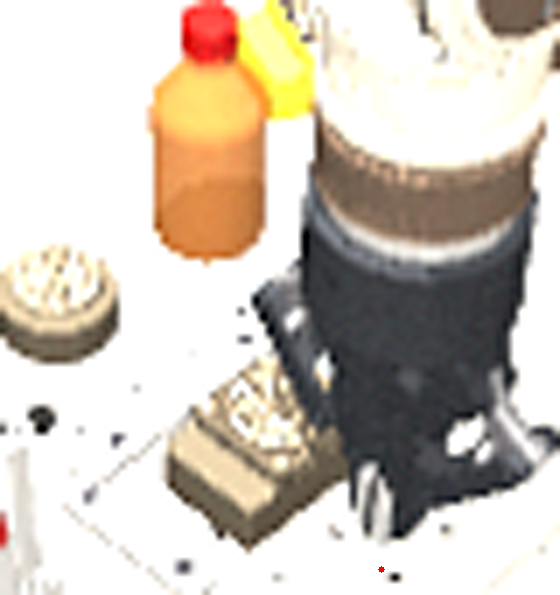

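Tip is now about z = 21 mm with no contact, so I'll use tip z ≈ reported + 20 mm. The finger backs flare outward above the tip. I'll roll −90° so the narrow, straight side of the fingers does the +x push.

arm_command:
  motion:
    - {"x": -0.005, "y": 0, "z": 0, "roll": -0.12, "fingers": 0}
    - {"x": 0, "y": 0, "z": 0, "roll": -0.12, "fingers": 0}
    - {"x": 0, "y": 0, "z": 0, "roll": -0.12, "fingers": 0}
    - {"x": 0, "y": 0, "z": 0, "roll": -0.12, "fingers": 0}
    - {"x": 0, "y": 0, "z": 0, "roll": -0.12, "fingers": 0}
    - {"x": 0, "y": 0, "z": 0, "roll": -0.12, "fingers": 0}
    - {"x": 0, "y": 0, "z": 0, "roll": -0.12, "fingers": 0}
    - {"x": 0, "y": 0, "z": 0, "roll": -0.12, "fingers": 0}
    - {"x": 0, "y": 0, "z": 0, "roll": -0.12, "fingers": 0}
    - {"x": 0, "y": 0, "z": 0, "roll": -0.12, "fingers": 0}
    - {"x": 0, "y": 0, "z": 0, "roll": -0.12, "fingers": 0}
    - {"x": 0, "y": 0, "z": 0, "roll": -0.12, "fingers": 0}
    - {"x": 0, "y": 0, "z": 0, "roll": -0.11, "fingers": 0}
    - {"x": 0, "y": 0, "z": 0, "roll": 0, "fingers": 0}

```text
clock: 6.13
eef_pos: [0.4921, -0.1589, 0.0084]
tool_rot: [0.046, 0.697, -0.055, 0.714]
ft_force: [0.2, 0.5, -0.3]
grip_width: -0.0004
```

```bash
python3 go.py -30,-38,1
```

```text
t6.13 F mm [-45.3 -37.6   8.4] force F [ 0.1  0.5 -0.3] grip -0.0004
down [ 0.0236 -0.0139 -0.9996] tool y in F (deg) 92.5 toolyF -0.044 0.999 toolzF 0.999 0.044
to (-30.0, -38.0, 1.0) tool mm [ 7.8 -1.  15.1]
```

arm_command:
  motion:
    - {"x": 0.004, "y": 0, "z": 0.003, "roll": 0.044, "fingers": 0}
    - {"x": 0.002, "y": 0, "z": 0.003, "roll": 0, "fingers": 0}
    - {"x": 0, "y": 0, "z": 0.003, "roll": 0, "fingers": 0}
    - {"x": 0, "y": 0, "z": 0.002, "roll": 0, "fingers": 0}
    - {"x": 0, "y": 0, "z": 0, "roll": 0, "fingers": 0}

```text
clock: 6.55
eef_pos: [0.5042, -0.1612, 0.0032]
tool_rot: [0.065, 0.694, -0.073, 0.713]
ft_force: [-0.4, -0.9, 0.2]
grip_width: 0.0001
```

```bash
python3 go.py -30,-36,0;python3 - <<'E'
from h import *
o=get_obs();c=camera('side');f=c['frame'][140:225,220:320,::-1].astype(float);f=np.clip(f*2.5,0,255).astype(np.uint8)
im=cv2.resize(f,None,fx=7,fy=7,interpolation=cv2.INTER_CUBIC)
cv2.imwrite('pics/s8.png',im)
E
```

```text
t6.55 F mm [-33.  -37.7   3.2] force F [-0.2 -1.   0.2] grip 0.0001
down [ 0.0247 -0.0143 -0.9996] tool y in F (deg) 89.46 toolyF 0.009 1.0 toolzF 1.0 -0.009
to (-30.0, -36.0, 0.0) tool mm [3.2 1.8 2.9]
```

View pics/s8.png

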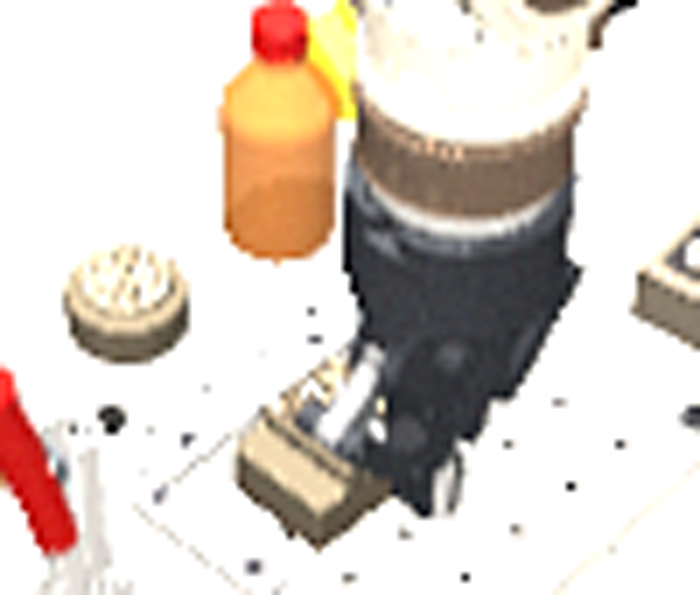

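arm_command:
  motion:
    - {"x": 0.002, "y": 0, "z": 0.003, "roll": 0, "fingers": 0}
    - {"x": 0, "y": 0, "z": 0.003, "roll": 0, "fingers": 0}
    - {"x": 0, "y": 0, "z": 0.003, "roll": 0, "fingers": 0}

```text
clock: 6.85
eef_pos: [0.5112, -0.1627, 0.0011]
tool_rot: [0.065, 0.696, -0.073, 0.711]
ft_force: [-8.5, 0.5, 5.6]
grip_width: 0.0003
```

```bash
python3 go.py
```

```text
t6.85 F mm [-25.8 -37.8   1.1] force F [-8.4 -1.1  5.6] grip 0.0003
down [ 0.0207 -0.0137 -0.9997] tool y in F (deg) 89.44 toolyF 0.01 1.0 toolzF 1.0 -0.01
```

arm_command:
  motion:
    - {"x": 0, "y": 0, "z": 0.003, "roll": 0, "fingers": 0}
    - {"x": 0, "y": 0, "z": 0.003, "roll": 0, "fingers": 0}

```text
clock: 7.02
eef_pos: [0.5108, -0.1628, 0.0002]
tool_rot: [0.066, 0.701, -0.073, 0.707]
ft_force: [-6.7, 1.2, 4.9]
grip_width: -0.0002
```

```bash
python3 go.py
```

```text
t7.02 F mm [-26.2 -38.    0.2] force F [-6.8 -0.   4.9] grip -0.0002
down [ 0.0078 -0.0117 -0.9999] tool y in F (deg) 89.4 toolyF 0.011 1.0 toolzF 1.0 -0.01
```

arm_command:
  motion:
    - {"x": 0, "y": 0, "z": 0.003, "roll": 0, "fingers": 0}

```text
clock: 7.1
eef_pos: [0.5106, -0.1628, -0.0002]
tool_rot: [0.066, 0.703, -0.073, 0.705]
ft_force: [-7.5, 1.0, 6.7]
grip_width: -0.0001
```

```bash
python3 go.py
```

```text
t7.10 F mm [-26.4 -38.1  -0.2] force F [-7.5 -0.4  6.7] grip -0.0001
down [ 0.0014 -0.0107 -0.9999] tool y in F (deg) 89.37 toolyF 0.011 1.0 toolzF 1.0 -0.011
```

Contact is at −7 N in x and +6 N in z, so the tips seem to be rubbing the plate. I'll raise them a little.

arm_command:
  motion:
    - {"x": -0.003, "y": 0, "z": -0.002, "roll": 0, "fingers": 0}
    - {"x": -0.003, "y": 0, "z": -0.002, "roll": 0, "fingers": 0}
    - {"x": 0, "y": 0, "z": 0, "roll": 0, "fingers": 0}

```text
clock: 7.35
eef_pos: [0.5064, -0.1619, 0.0059]
tool_rot: [0.066, 0.703, -0.073, 0.704]
ft_force: [0.7, -1.0, 0.1]
grip_width: 0.0002
```

```bash
python3 go.py;python3 - <<'E'
from h import *
o=get_obs();c=camera('side');f=c['frame'][140:225,220:320,::-1].astype(float);f=np.clip(f*2.5,0,255).astype(np.uint8)
im=cv2.resize(f,None,fx=7,fy=7,interpolation=cv2.INTER_CUBIC)
cv2.imwrite('pics/s9.png',im)
E
```

```text
t7.35 F mm [-30.7 -38.    5.9] force F [ 0.8 -0.9  0.1] grip 0.0002
down [ 5.000e-04 -1.040e-02 -9.999e-01] tool y in F (deg) 89.37 toolyF 0.011 1.0 toolzF 1.0 -0.011
```

View pics/s9.png

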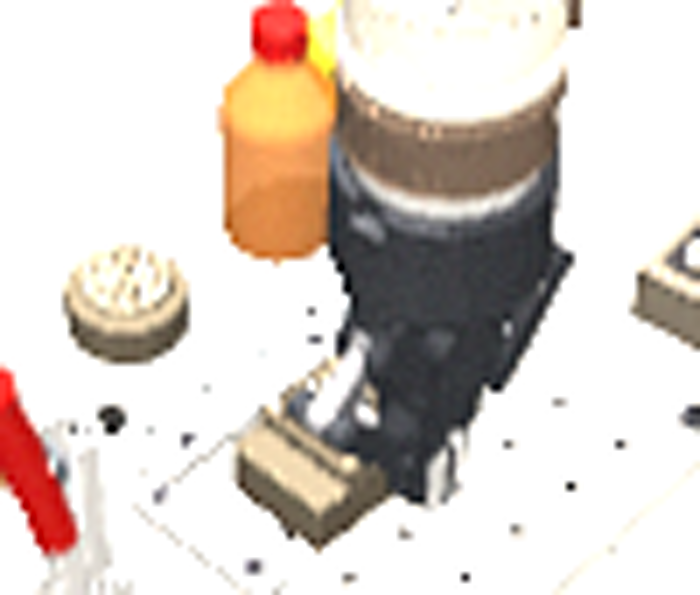

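arm_command:
  motion:
    - {"x": 0, "y": 0, "z": 0.004, "roll": 0, "fingers": 0}
    - {"x": 0, "y": 0, "z": 0.004, "roll": 0, "fingers": 0}

```text
clock: 7.57
eef_pos: [0.512, -0.1632, 0.0058]
tool_rot: [0.066, 0.705, -0.073, 0.703]
ft_force: [-11.3, 1.7, 8.1]
grip_width: -0.0001
```

```bash
python3 go.py
```

```text
t7.57 F mm [-24.9 -38.1   5.8] force F [-11.5  -0.4   8.1] grip -0.0001
down [-0.0037 -0.01   -0.9999] tool y in F (deg) 89.35 toolyF 0.011 1.0 toolzF 1.0 -0.011
```

arm_command:
  motion:
    - {"x": 0, "y": 0, "z": 0.004, "roll": 0, "fingers": 0}

```text
clock: 7.65
eef_pos: [0.5122, -0.1633, 0.0054]
tool_rot: [0.066, 0.707, -0.073, 0.7]
ft_force: [-12.4, 2.0, 9.1]
grip_width: -0.0001
```

```bash
python3 go.py
```

```text
t7.65 F mm [-24.8 -38.2   5.4] force F [-12.5  -0.4   9.1] grip -0.0001
down [-0.0114 -0.0088 -0.9999] tool y in F (deg) 89.34 toolyF 0.012 1.0 toolzF 1.0 -0.012
```

arm_command:
  motion:
    - {"x": 0, "y": 0, "z": 0.004, "roll": 0, "fingers": 0}

```text
clock: 7.73
eef_pos: [0.512, -0.1633, 0.005]
tool_rot: [0.067, 0.71, -0.073, 0.697]
ft_force: [-11.5, 2.6, 9.2]
grip_width: -0.0
```

```bash
python3 go.py
```

```text
t7.73 F mm [-25.  -38.3   5. ] force F [-11.7   0.4   9.2] grip -0.0
down [-0.0197 -0.0073 -0.9998] tool y in F (deg) 89.33 toolyF 0.012 1.0 toolzF 1.0 -0.012
```

arm_command:
  motion:
    - {"x": -0.004, "y": 0, "z": 0.006, "roll": 0, "fingers": 0}
    - {"x": -0.003, "y": 0, "z": 0.006, "roll": 0, "fingers": 0}

```text
clock: 7.9
eef_pos: [0.5167, -0.1641, 0.0091]
tool_rot: [0.067, 0.716, -0.073, 0.691]
ft_force: [-3.6, 0.6, -1.6]
grip_width: -0.0003
```

```bash
python3 go.py
```

```text
t7.90 F mm [-20.1 -38.2   9.1] force F [-3.7 -0.  -1.6] grip -0.0003
down [-0.0347 -0.0043 -0.9994] tool y in F (deg) 89.3 toolyF 0.012 1.0 toolzF 0.999 -0.013
```

arm_command:
  motion:
    - {"x": -0.001, "y": 0, "z": 0.004, "roll": 0, "fingers": 0}
    - {"x": -0.001, "y": 0, "z": 0.004, "roll": 0, "fingers": 0}

```text
clock: 8.07
eef_pos: [0.5217, -0.165, 0.0091]
tool_rot: [0.068, 0.718, -0.073, 0.689]
ft_force: [-5.1, 0.6, -1.4]
grip_width: -0.0002
```

```bash
python3 go.py;python3 - <<'E'
from h import *
o=get_obs();c=camera('side');f=c['frame'][140:225,220:320,::-1].astype(float);f=np.clip(f*2.5,0,255).astype(np.uint8)
im=cv2.resize(f,None,fx=7,fy=7,interpolation=cv2.INTER_CUBIC)
cv2.imwrite('pics/s10.png',im)
E
```

```text
t8.07 F mm [-15.1 -38.2   9.1] force F [-5.1 -0.3 -1.4] grip -0.0002
down [-0.0426 -0.0025 -0.9991] tool y in F (deg) 89.3 toolyF 0.012 1.0 toolzF 0.999 -0.013
```

View pics/s10.png

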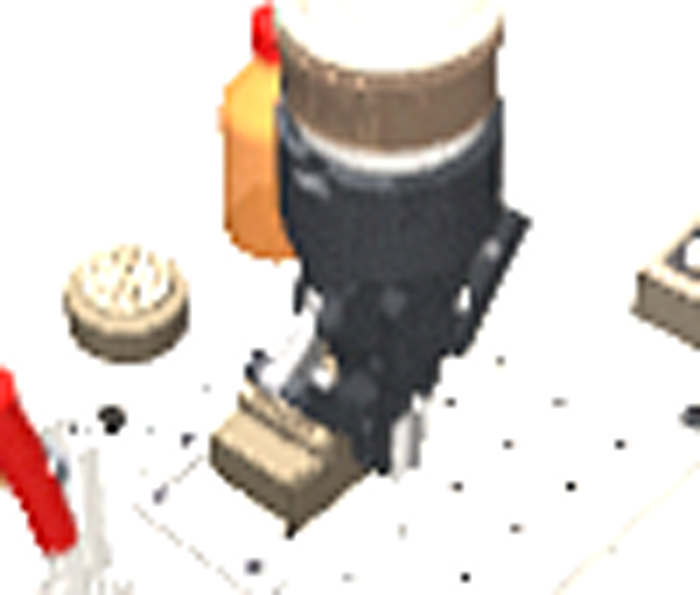

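The die is sliding: its near corner moved from (320,548) to (292,532). Continuing.

arm_command:
  motion:
    - {"x": -0.001, "y": 0, "z": 0.004, "roll": 0, "fingers": 0}

```text
clock: 8.2
eef_pos: [0.5252, -0.1656, 0.0092]
tool_rot: [0.068, 0.719, -0.072, 0.688]
ft_force: [-17.0, 3.6, 5.0]
grip_width: 0.0
```

```bash
python3 go.py
```

```text
t8.20 F mm [-11.5 -38.1   9.2] force F [-17.3   0.4   5. ] grip 0.0
down [-0.0447 -0.0018 -0.999 ] tool y in F (deg) 89.3 toolyF 0.012 1.0 toolzF 0.999 -0.013
```

arm_command:
  motion:
    - {"x": -0.001, "y": 0, "z": 0.004, "roll": 0, "fingers": 0}

```text
clock: 8.28
eef_pos: [0.5246, -0.1654, 0.0088]
tool_rot: [0.068, 0.722, -0.072, 0.684]
ft_force: [-15.6, 2.4, 4.8]
grip_width: 0.0003
```

```bash
python3 go.py
```

```text
t8.28 F mm [-12.2 -38.    8.8] force F [-15.8  -0.5   4.8] grip 0.0003
down [-5.430e-02  1.000e-04 -9.985e-01] tool y in F (deg) 89.3 toolyF 0.012 1.0 toolzF 0.998 -0.013
```

arm_command:
  motion:
    - {"x": -0.001, "y": 0, "z": 0.004, "roll": 0, "fingers": 0}

```text
clock: 8.37
eef_pos: [0.524, -0.1653, 0.0085]
tool_rot: [0.069, 0.726, -0.072, 0.681]
ft_force: [-12.2, 1.3, 3.8]
grip_width: 0.0003
```

```bash
python3 go.py
```

```text
t8.37 F mm [-12.8 -38.    8.5] force F [-12.3  -1.    3.8] grip 0.0003
down [-0.0636  0.0018 -0.998 ] tool y in F (deg) 89.3 toolyF 0.012 1.0 toolzF 0.998 -0.013
```

The push stalls at the rail with −17 N. I'll back away and look.

arm_command:
  motion:
    - {"x": -0.006, "y": 0, "z": -0.01, "roll": 0, "fingers": 0}
    - {"x": -0.03, "y": 0, "z": -0.02, "roll": 0, "fingers": 0}
    - {"x": -0.04, "y": 0, "z": -0.01, "roll": 0, "fingers": 0}
    - {"x": -0.03, "y": 0, "z": -0.0, "roll": 0, "fingers": 0}
    - {"x": 0, "y": -0.03, "z": 0, "roll": 0.12, "fingers": 0}
    - {"x": 0, "y": -0.03, "z": 0.004, "roll": 0.12, "fingers": 0}
    - {"x": 0, "y": -0.03, "z": 0.007, "roll": 0.12, "fingers": 0}
    - {"x": 0, "y": -0.02, "z": 0.01, "roll": 0.12, "fingers": 0}
    - {"x": 0, "y": 0, "z": 0, "roll": 0.12, "fingers": 0}
    - {"x": 0, "y": 0, "z": 0, "roll": 0.12, "fingers": 0}
    - {"x": 0, "y": 0, "z": 0, "roll": 0.12, "fingers": 0}
    - {"x": 0, "y": 0, "z": 0, "roll": 0.12, "fingers": 0}
    - {"x": 0, "y": 0, "z": 0, "roll": 0.12, "fingers": 0}
    - {"x": 0, "y": 0, "z": 0, "roll": 0.12, "fingers": 0}
    - {"x": 0, "y": 0, "z": 0, "roll": 0.12, "fingers": 0}
    - {"x": 0, "y": 0, "z": 0, "roll": 0.12, "fingers": 0}
    - {"x": 0, "y": 0, "z": 0, "roll": 0.12, "fingers": 0}
    - {"x": 0, "y": 0, "z": 0, "roll": 0, "fingers": 0}

```text
clock: 9.87
eef_pos: [0.5055, -0.2887, 0.1512]
tool_rot: [0.557, 0.419, -0.555, 0.454]
ft_force: [-0.8, 0.0, -0.3]
grip_width: -0.0004
```

```bash
python3 go.py 22,-100,70;python3 - <<'E'
from h import *
import pickle
for n in('side','top'):
    c=camera(n);pickle.dump(c,open(n+'1.pkl','wb'));f=c['frame'][150:260,190:330,::-1]
    cv2.imwrite(f'pics/{n}11.png',cv2.resize(f,None,fx=5.5,fy=5.4,interpolation=cv2.INTER_CUBIC))
E
```

```text
t9.87 F mm [  -8.1 -162.7  151.2] force F [-0.8 -0.1 -0.3] grip -0.0004
down [ 0.0329 -0.0385 -0.9987] tool y in F (deg) -3.04 toolyF 0.998 -0.053 toolzF -0.054 -0.998
to (22.0, -100.0, 70.0) tool mm [ 80.3  23.4 -66.6]
```

View pics/side11.png

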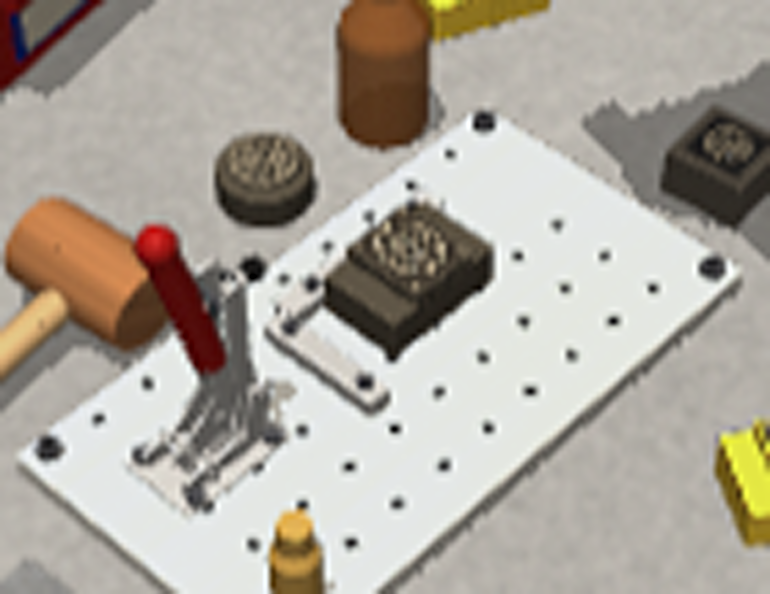

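View pics/top11.png

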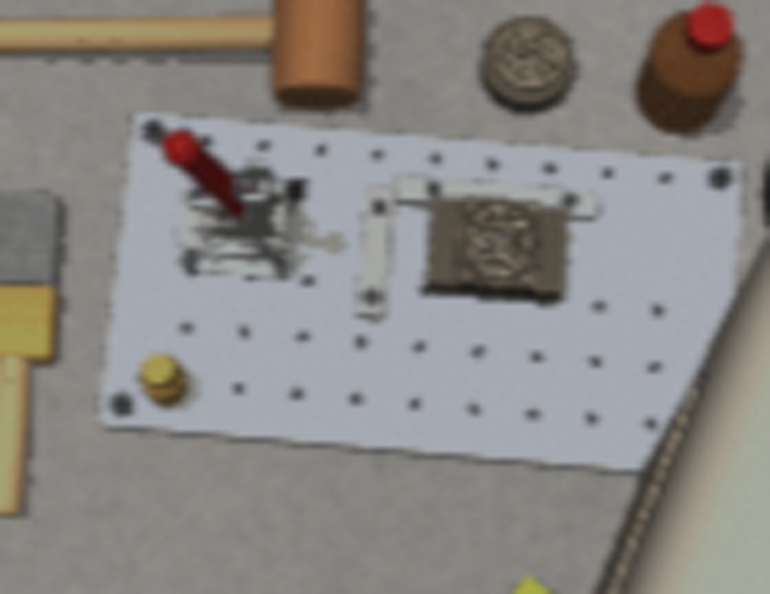

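```bash
python3 - <<'E'
from fit import *
c=load('top1.pkl');qt=[.5457,-.1319,-.1863]
print('bottle',W2F(qt,onz(c,[[190+711/5.5,150+25/5.4]],.113))*1000)
print('round',W2F(qt,onz(c,[[190+529/5.5,150+55/5.4]],.028))*1000)
p=np.array([(433,200),(568,212),(563,290),(427,282)])/[5.5,5.4]+[190,150]-.4
P=W2F(qt,onz(c,p,.041))*1000;print(P.round(1),P.mean(0))
E
python3 go.py 18,-98,60 18,-98,8
```

```text
bottle [[ 122.26423968 -126.26219083  113.        ]]
round [[129.11156159 -44.74099946  28.        ]]
[[ 42.9   0.5  41. ]
 [ 42.3 -68.1  41. ]
 [  0.9 -68.2  41. ]
 [ -0.8   0.2  41. ]] [ 21.30984087 -33.93300466  41.        ]
t9.97 F mm [  -8.5 -162.6  151.1] force F [-0.   0.3 -0.5] grip 0.0002
down [ 0.0319 -0.0382 -0.9988] tool y in F (deg) -2.74 toolyF 0.998 -0.048 toolzF -0.049 -0.998
to (18.0, -98.0, 60.0) tool mm [ 89.9  19.7 -68.5]
to (18.0, -98.0, 8.0) tool mm [141.9  17.6 -70.1]
```

arm_command:
  motion:
    - {"x": 0, "y": 0.008, "z": -0.025, "roll": -0.047, "fingers": 0}
    - {"x": 0, "y": 0.009, "z": -0.025, "roll": 0, "fingers": 0}
    - {"x": 0.01, "y": 0.008, "z": -0.02, "roll": 0, "fingers": 0}
    - {"x": 0.02, "y": 0, "z": 0, "roll": 0, "fingers": 0}
    - {"x": 0.025, "y": 0, "z": 0, "roll": 0, "fingers": 0}
    - {"x": 0.02, "y": 0, "z": 0, "roll": 0, "fingers": 0}
    - {"x": 0.01, "y": 0, "z": 0, "roll": 0, "fingers": 0}
    - {"x": 0, "y": 0, "z": 0, "roll": 0, "fingers": 0}

```text
clock: 10.63
eef_pos: [0.5576, -0.2282, 0.069]
tool_rot: [0.543, 0.433, -0.534, 0.482]
ft_force: [-0.0, -0.1, -0.2]
grip_width: 0.0003
```

```bash
python3 go.py 20,-88,8;python3 - <<'E'
from h import *
c=camera('side');f=c['frame'][130:240,200:340,::-1];f=np.clip(f*1.6,0,255).astype(np.uint8)
cv2.imwrite(f'pics/s12.png',cv2.resize(f,None,fx=5.5,fy=5.4,interpolation=cv2.INTER_CUBIC))
E
```

```text
t10.63 F mm [ 31.9 -93.6  69. ] force F [-0.  -0.1 -0.2] grip 0.0003
down [ 0.0542 -0.0456 -0.9975] tool y in F (deg) 1.47 toolyF 0.998 0.026 toolzF 0.023 -0.999
to (20.0, -88.0, 8.0) tool mm [ 59.9 -15.4  -8.1]
```

View pics/s12.png

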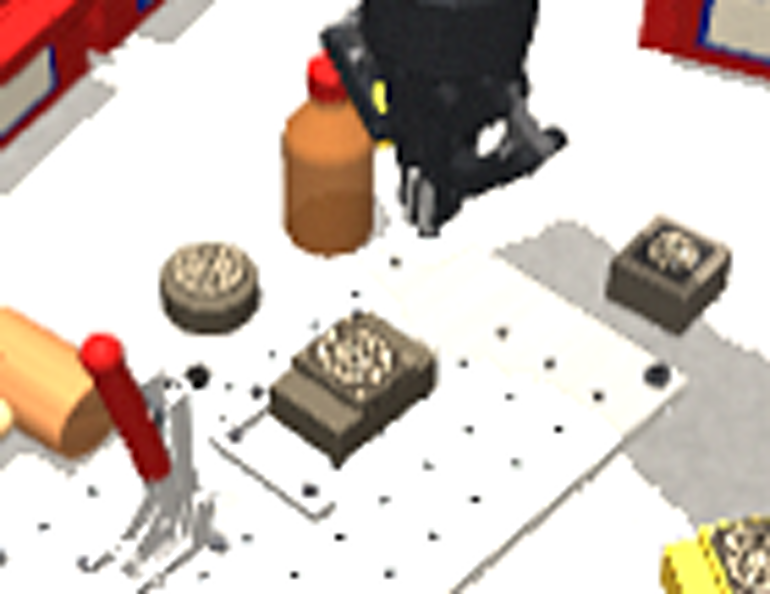

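arm_command:
  motion:
    - {"x": 0, "y": -0.009, "z": -0.004, "roll": 0.026, "fingers": 0}
    - {"x": 0.005, "y": -0.009, "z": -0.004, "roll": 0, "fingers": 0}
    - {"x": 0.015, "y": 0, "z": 0, "roll": 0, "fingers": 0}
    - {"x": 0.015, "y": 0, "z": 0, "roll": 0, "fingers": 0}
    - {"x": 0.006, "y": 0, "z": 0, "roll": 0, "fingers": 0}
    - {"x": 0, "y": 0, "z": 0, "roll": 0, "fingers": 0}

```text
clock: 11.18
eef_pos: [0.5504, -0.2219, 0.0354]
tool_rot: [0.55, 0.422, -0.535, 0.482]
ft_force: [-0.2, -0.3, 0.3]
grip_width: 0.0001
```

```bash
python3 go.py 18,-88,8;python3 - <<'E'
from h import *
c=camera('side');f=c['frame'][130:240,200:340,::-1];f=np.clip(f*1.6,0,255).astype(np.uint8)
cv2.imwrite(f'pics/s13.png',cv2.resize(f,None,fx=5.5,fy=5.4,interpolation=cv2.INTER_CUBIC))
E
```

```text
t11.18 F mm [ 23.7 -88.8  35.4] force F [-0.2 -0.3  0.3] grip 0.0001
down [ 0.0711 -0.0517 -0.9961] tool y in F (deg) 0.35 toolyF 0.997 0.006 toolzF 0.003 -0.999
to (18.0, -88.0, 8.0) tool mm [26.8 -7.8 -1.8]
```

View pics/s13.png

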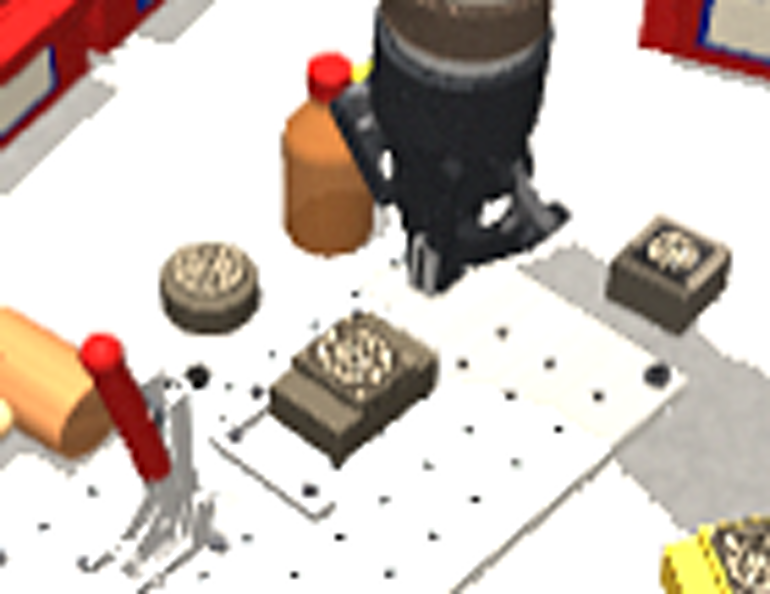

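arm_command:
  motion:
    - {"x": 0.008, "y": -0.003, "z": 0, "roll": 0, "fingers": 0}
    - {"x": 0.008, "y": -0.003, "z": 0, "roll": 0, "fingers": 0}
    - {"x": 0.006, "y": -0.002, "z": 0, "roll": 0, "fingers": 0}
    - {"x": 0, "y": 0, "z": 0, "roll": 0, "fingers": 0}

```text
clock: 11.57
eef_pos: [0.5467, -0.2231, 0.0152]
tool_rot: [0.551, 0.42, -0.534, 0.485]
ft_force: [-0.5, 0.0, -0.9]
grip_width: 0.0005
```

```bash
python3 go.py 18,-88,8
```

```text
t11.57 F mm [ 20.2 -90.6  15.2] force F [-0.5 -0.1 -0.9] grip 0.0005
down [ 0.0779 -0.0544 -0.9955] tool y in F (deg) 0.39 toolyF 0.996 0.007 toolzF 0.003 -0.999
to (18.0, -88.0, 8.0) tool mm [ 6.8 -2.8 -2.9]
```

arm_command:
  motion:
    - {"x": 0.005, "y": 0, "z": -0.003, "roll": 0, "fingers": 0}
    - {"x": 0.001, "y": 0, "z": -0.004, "roll": 0, "fingers": 0}
    - {"x": 0, "y": 0, "z": -0.004, "roll": 0, "fingers": 0}

```text
clock: 11.82
eef_pos: [0.5489, -0.2136, 0.0081]
tool_rot: [0.551, 0.419, -0.535, 0.485]
ft_force: [-2.4, -7.3, 5.0]
grip_width: -0.0002
```

```bash
python3 go.py 20,-70,8
```

```text
t11.82 F mm [ 20.7 -80.8   8.1] force F [-1.  -7.7  5. ] grip -0.0002
down [ 0.0774 -0.0568 -0.9954] tool y in F (deg) 0.29 toolyF 0.996 0.005 toolzF 0.001 -0.999
to (20.0, -70.0, 8.0) tool mm [ -0.4  -0.6 -10.8]
```

arm_command:
  motion:
    - {"x": 0, "y": 0, "z": -0.004, "roll": 0, "fingers": 0}

```text
clock: 11.9
eef_pos: [0.5495, -0.2116, 0.0082]
tool_rot: [0.55, 0.417, -0.536, 0.485]
ft_force: [-2.4, -6.5, 0.7]
grip_width: -0.0
```

```bash
python3 go.py 20,-70,8
```

```text
t11.90 F mm [ 20.8 -78.8   8.2] force F [-1.1 -6.9  0.7] grip -0.0
down [ 0.0766 -0.0618 -0.9951] tool y in F (deg) 0.22 toolyF 0.996 0.004 toolzF -0.0 -0.999
to (20.0, -70.0, 8.0) tool mm [-0.3 -0.8 -8.8]
```

Sliding. Continuing, with about 17 mm to go.

arm_command:
  motion:
    - {"x": 0, "y": 0, "z": -0.005, "roll": 0, "fingers": 0}
    - {"x": 0, "y": 0, "z": -0.005, "roll": 0, "fingers": 0}

```text
clock: 12.07
eef_pos: [0.5509, -0.2056, 0.0084]
tool_rot: [0.548, 0.414, -0.54, 0.487]
ft_force: [-1.7, -5.7, -0.1]
grip_width: 0.0001
```

```bash
python3 go.py
```

```text
t12.07 F mm [ 21.1 -72.7   8.4] force F [-0.6 -5.9 -0.1] grip 0.0001
down [ 0.075  -0.0716 -0.9946] tool y in F (deg) 0.06 toolyF 0.996 0.001 toolzF -0.004 -0.998
```

arm_command:
  motion:
    - {"x": 0, "y": 0, "z": -0.005, "roll": 0, "fingers": 0}
    - {"x": 0, "y": 0, "z": -0.005, "roll": 0, "fingers": 0}

```text
clock: 12.23
eef_pos: [0.552, -0.1998, 0.0085]
tool_rot: [0.546, 0.411, -0.543, 0.488]
ft_force: [-2.9, -7.0, 1.5]
grip_width: -0.0001
```

```bash
python3 go.py
```

```text
t12.23 F mm [ 21.2 -66.8   8.5] force F [-1.6 -7.4  1.5] grip -0.0001
down [ 0.0729 -0.0817 -0.994 ] tool y in F (deg) -0.1 toolyF 0.996 -0.002 toolzF -0.008 -0.998
```

arm_command:
  motion:
    - {"x": 0, "y": 0, "z": -0.006, "roll": 0, "fingers": 0}

```text
clock: 12.32
eef_pos: [0.5526, -0.1964, 0.0086]
tool_rot: [-0.545, -0.409, 0.545, -0.489]
ft_force: [-2.6, -7.2, 2.1]
grip_width: 0.0001
```

```bash
python3 go.py
```

```text
t12.32 F mm [ 21.1 -63.3   8.6] force F [-1.2 -7.6  2.1] grip 0.0001
down [ 0.0715 -0.0876 -0.9936] tool y in F (deg) -0.21 toolyF 0.996 -0.004 toolzF -0.01 -0.997
```

arm_command:
  motion:
    - {"x": 0, "y": 0, "z": -0.006, "roll": 0, "fingers": 0}

```text
clock: 12.4
eef_pos: [0.5527, -0.1959, 0.0088]
tool_rot: [-0.542, -0.405, 0.549, -0.491]
ft_force: [-5.2, -21.2, 0.0]
grip_width: -0.0002
```

```bash
python3 go.py
```

```text
t12.40 F mm [ 21.1 -62.7   8.8] force F [ -1.2 -21.8   0. ] grip -0.0002
down [ 0.0687 -0.1003 -0.9926] tool y in F (deg) -0.39 toolyF 0.996 -0.007 toolzF -0.014 -0.996
```

arm_command:
  motion:
    - {"x": 0, "y": 0, "z": -0.006, "roll": 0, "fingers": 0}

```text
clock: 12.48
eef_pos: [0.5526, -0.1963, 0.0092]
tool_rot: [-0.539, -0.4, 0.554, -0.492]
ft_force: [-5.2, -17.6, -0.4]
grip_width: 0.0
```

```bash
python3 go.py
```

```text
t12.48 F mm [ 21.1 -63.2   9.2] force F [ -1.9 -18.2  -0.4] grip 0.0
down [ 0.0656 -0.1145 -0.9913] tool y in F (deg) -0.61 toolyF 0.996 -0.011 toolzF -0.019 -0.995
```

The end stop is hit at −22 N. I'll back off, lift and look.

arm_command:
  motion:
    - {"x": 0, "y": 0, "z": 0.01, "roll": 0, "fingers": 0}
    - {"x": -0.01, "y": 0, "z": 0.012, "roll": 0, "fingers": 0}
    - {"x": -0.03, "y": -0.005, "z": 0.01, "roll": 0, "fingers": 0}
    - {"x": -0.035, "y": -0.01, "z": 0.01, "roll": 0, "fingers": 0}
    - {"x": -0.035, "y": -0.015, "z": 0.01, "roll": 0, "fingers": 0}
    - {"x": -0.02, "y": -0.025, "z": 0.02, "roll": 0, "fingers": 0}
    - {"x": 0, "y": -0.03, "z": 0.03, "roll": 0, "fingers": 0}
    - {"x": 0, "y": 0, "z": 0, "roll": 0, "fingers": 0}

```text
clock: 13.15
eef_pos: [0.4383, -0.2669, 0.151]
tool_rot: [-0.539, -0.401, 0.552, -0.494]
ft_force: [0.7, 0.7, 0.4]
grip_width: 0.0001
```

```bash
python3 go.py;python3 - <<'E'
from h import *
import pickle
for n in('side','top'):
    c=camera(n);pickle.dump(c,open(n+'2.pkl','wb'));f=c['frame'][150:260,190:330,::-1]
    cv2.imwrite(f'pics/{n}14.png',cv2.resize(f,None,fx=5.5,fy=5.4,interpolation=cv2.INTER_CUBIC))
E
```

```text
t13.15 F mm [ -78.2 -153.7  151. ] force F [0.5 0.8 0.4] grip 0.0001
down [ 0.0695 -0.1135 -0.9911] tool y in F (deg) -0.28 toolyF 0.996 -0.005 toolzF -0.014 -0.995
```

View pics/side14.png

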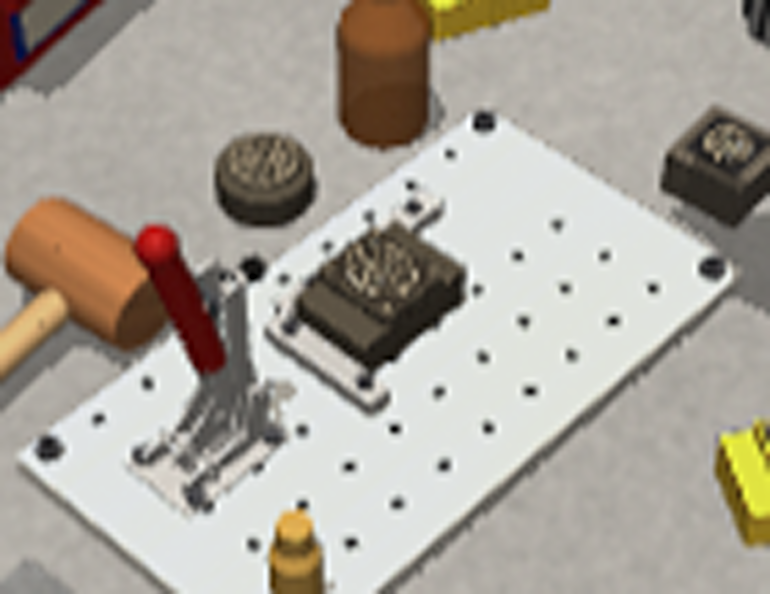

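View pics/top14.png

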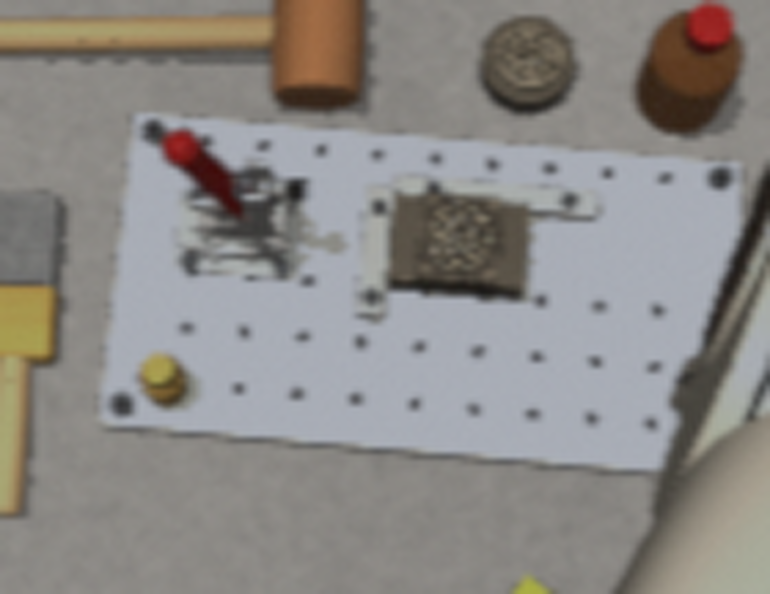

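Run:
```python
from fit import *
for n,(x0,y0,x1,y1) in (('top',(252,178,292,208)),('side',(240,180,280,222))):
    c=load(n+'2.pkl'); f=c['frame'][y0:y1,x0:x1,::-1]; f=np.clip(f.astype(float)*1.0,0,255).astype(np.uint8)
    k=18 if n=='top' else 14
    cv2.imwrite(f'pics/{n}15.png',cv2.resize(f,None,fx=k,fy=k,interpolation=cv2.INTER_CUBIC))
    q=[.5457,-.1319,-.1863] if n=='top' else [.5416,-.1287,-.1862]
    for nm,P in(('railtop front',[(.045,-.085,.027),(.045,.02,.027)]),('die ledge home',[(.045,.02,.041),(.045,-.05,.041),(-.001,-.05,.041),(-.001,.02,.041)]),('bot',[(-.001,-.05,.015),(-.001,.02,.015)])):
        print(n,nm,((proj(c,F2W(q,P))-[x0,y0]+.5)*k).round(0).tolist())
```

```text
top railtop front [[845.0, 219.0], [177.0, 165.0]]
top die ledge home [[179.0, 141.0], [629.0, 178.0], [609.0, 466.0], [154.0, 429.0]]
top bot [[596.0, 503.0], [152.0, 466.0]]
side railtop front [[436.0, 111.0], [55.0, 411.0]]
side die ledge home [[54.0, 362.0], [314.0, 158.0], [496.0, 283.0], [237.0, 496.0]]
side bot [[491.0, 375.0], [236.0, 586.0]]
```

View pics/top15.png

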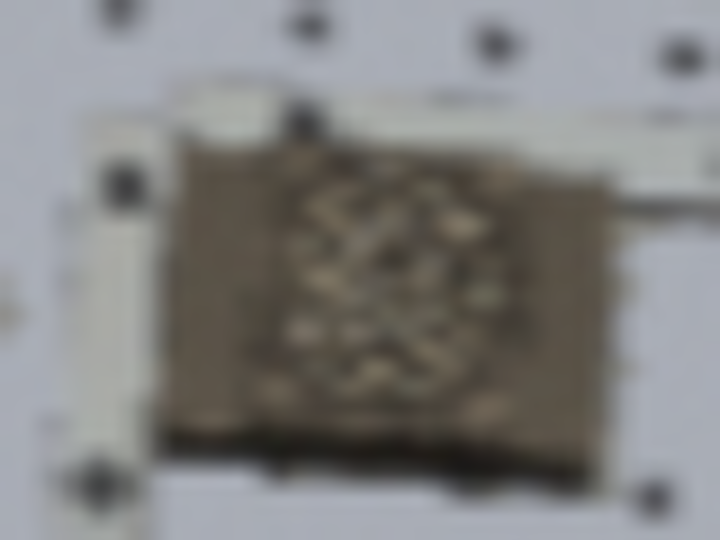

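View pics/side15.png

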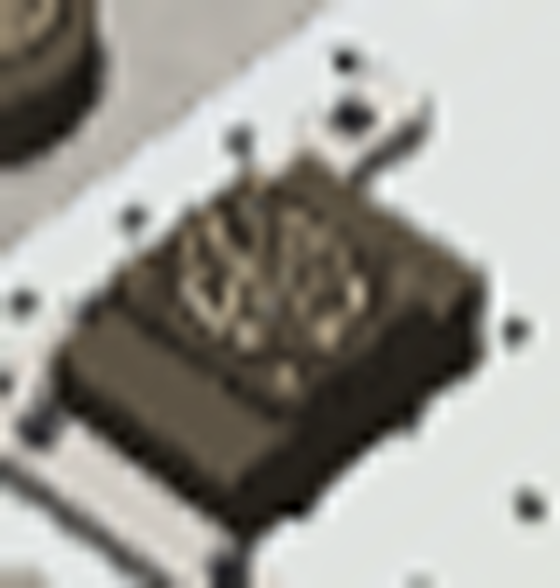

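Both contacts look flush in the two views, and the ledge corners fall within 1 px of the home prediction. One more +x nudge near the die's middle will confirm it's seated on the rail.

arm_command:
  motion:
    - {"x": 0, "y": 0.008, "z": -0.032, "roll": -0.12, "fingers": 0}
    - {"x": 0, "y": 0.005, "z": -0.032, "roll": -0.12, "fingers": 0}
    - {"x": 0, "y": 0.001, "z": -0.033, "roll": -0.12, "fingers": 0}
    - {"x": 0, "y": 0.012, "z": -0.031, "roll": -0.12, "fingers": 0}
    - {"x": 0, "y": 0, "z": 0, "roll": -0.12, "fingers": 0}
    - {"x": 0, "y": 0, "z": 0, "roll": -0.12, "fingers": 0}
    - {"x": 0, "y": 0, "z": 0, "roll": -0.12, "fingers": 0}
    - {"x": 0, "y": 0, "z": 0, "roll": -0.12, "fingers": 0}
    - {"x": 0, "y": 0, "z": 0, "roll": -0.12, "fingers": 0}
    - {"x": 0, "y": 0, "z": 0, "roll": -0.12, "fingers": 0}
    - {"x": 0, "y": 0, "z": 0, "roll": -0.12, "fingers": 0}
    - {"x": 0, "y": 0, "z": 0, "roll": -0.12, "fingers": 0}
    - {"x": 0, "y": 0, "z": 0, "roll": -0.11, "fingers": 0}
    - {"x": 0, "y": 0, "z": 0, "roll": 0, "fingers": 0}

```text
clock: 14.42
eef_pos: [0.481, -0.119, 0.1348]
tool_rot: [0.021, 0.675, -0.086, 0.733]
ft_force: [0.4, 0.9, 0.9]
grip_width: -0.0002
```

```bash
python3 go.py -45,-28,60 -45,-28,10
```

```text
t14.42 F mm [-63.6  -0.5 134.8] force F [0.2 0.9 0.9] grip -0.0002
down [ 0.0745 -0.0971 -0.9925] tool y in F (deg) 91.73 toolyF -0.03 0.996 toolzF 0.995 0.038
to (-45.0, -28.0, 60.0) tool mm [ 78.2 -21.6  10.9]
to (-45.0, -28.0, 10.0) tool mm [127.8 -17.4   6.5]
```

arm_command:
  motion:
    - {"x": 0.01, "y": -0.012, "z": 0.004, "roll": 0.03, "fingers": 0}
    - {"x": 0.025, "y": -0.008, "z": 0.003, "roll": 0, "fingers": 0}
    - {"x": 0.03, "y": 0, "z": 0, "roll": 0, "fingers": 0}
    - {"x": 0.03, "y": 0, "z": 0, "roll": 0, "fingers": 0}
    - {"x": 0.015, "y": 0, "z": 0, "roll": 0, "fingers": 0}
    - {"x": 0.006, "y": 0, "z": 0, "roll": 0, "fingers": 0}
    - {"x": 0, "y": 0, "z": 0, "roll": 0, "fingers": 0}

```text
clock: 15.0
eef_pos: [0.4995, -0.1521, 0.016]
tool_rot: [0.04, 0.671, -0.102, 0.734]
ft_force: [0.1, 0.4, 0.4]
grip_width: 0.0001
```

```bash
python3 go.py -35,-28,10
```

```text
t15.00 F mm [-39.3 -29.6  16. ] force F [-0.   0.4  0.4] grip 0.0001
down [ 0.0797 -0.0957 -0.9922] tool y in F (deg) 88.89 toolyF 0.019 0.997 toolzF 0.995 -0.012
to (-35.0, -28.0, 10.0) tool mm [6.2 2.1 3.7]
```

arm_command:
  motion:
    - {"x": 0.004, "y": 0, "z": 0.006, "roll": 0, "fingers": 0}
    - {"x": 0, "y": 0, "z": 0.006, "roll": 0, "fingers": 0}
    - {"x": 0, "y": 0, "z": 0.004, "roll": 0, "fingers": 0}
    - {"x": 0, "y": 0, "z": 0.002, "roll": 0, "fingers": 0}

```text
clock: 15.33
eef_pos: [0.5206, -0.1567, 0.0152]
tool_rot: [0.041, 0.67, -0.103, 0.734]
ft_force: [-0.6, -0.8, -0.4]
grip_width: -0.0003
```

```bash
python3 go.py -35,-28,10
```

```text
t15.33 F mm [-17.7 -30.2  15.2] force F [-0.4 -0.9 -0.4] grip -0.0003
down [ 0.0819 -0.0959 -0.992 ] tool y in F (deg) 88.69 toolyF 0.023 0.997 toolzF 0.995 -0.015
to (-35.0, -28.0, 10.0) tool mm [  3.3   2.2 -17.8]
```

arm_command:
  motion:
    - {"x": -0.001, "y": 0, "z": 0.004, "roll": 0, "fingers": 0}

```text
clock: 15.42
eef_pos: [0.5254, -0.1576, 0.0174]
tool_rot: [0.041, 0.669, -0.103, 0.735]
ft_force: [0.5, -1.5, 1.1]
grip_width: -0.0
```

```bash
python3 go.py -35,-28,10
```

```text
t15.42 F mm [-12.9 -30.2  17.4] force F [ 0.7 -1.3  1.1] grip -0.0
down [ 0.0831 -0.0962 -0.9919] tool y in F (deg) 88.68 toolyF 0.023 0.997 toolzF 0.995 -0.015
to (-35.0, -28.0, 10.0) tool mm [  5.    2.2 -22.8]
```

arm_command:
  motion:
    - {"x": -0.001, "y": 0, "z": 0.004, "roll": 0, "fingers": 0}

```text
clock: 15.5
eef_pos: [0.5304, -0.1585, 0.0198]
tool_rot: [0.041, 0.669, -0.103, 0.735]
ft_force: [-5.2, 1.1, 0.3]
grip_width: -0.0
```

```bash
python3 go.py -35,-28,10
```

```text
t15.50 F mm [ -7.8 -30.1  19.8] force F [-5.3  0.2  0.3] grip -0.0
down [ 0.0848 -0.0967 -0.9917] tool y in F (deg) 88.67 toolyF 0.023 0.997 toolzF 0.995 -0.015
to (-35.0, -28.0, 10.0) tool mm [  6.8   2.3 -28.1]
```

arm_command:
  motion:
    - {"x": 0.001, "y": 0, "z": 0.004, "roll": 0, "fingers": 0}

```text
clock: 15.58
eef_pos: [0.5303, -0.1585, 0.019]
tool_rot: [0.041, 0.672, -0.103, 0.733]
ft_force: [-18.9, 4.3, 15.6]
grip_width: 0.0001
```

```bash
python3 go.py
```

```text
t15.58 F mm [ -7.9 -30.2  19. ] force F [-19.4   0.7  15.6] grip 0.0001
down [ 0.0767 -0.0954 -0.9925] tool y in F (deg) 88.71 toolyF 0.023 0.997 toolzF 0.995 -0.015
```

arm_command:
  motion:
    - {"x": 0, "y": 0, "z": 0.005, "roll": 0, "fingers": 0}

```text
clock: 15.67
eef_pos: [0.5299, -0.1584, 0.0189]
tool_rot: [0.042, 0.675, -0.103, 0.729]
ft_force: [-13.4, 3.0, 10.1]
grip_width: 0.0001
```

```bash
python3 go.py
```

```text
t15.67 F mm [ -8.3 -30.2  18.9] force F [-13.8   0.4  10.1] grip 0.0001
down [ 0.0665 -0.0936 -0.9934] tool y in F (deg) 88.74 toolyF 0.022 0.997 toolzF 0.996 -0.015
```

It stalls at once at −19 N with no motion, so the die is seated on the rail. Now I'll retreat up and round to the clamp handle.

arm_command:
  motion:
    - {"x": 0, "y": 0, "z": -0.015, "roll": 0, "fingers": 0}
    - {"x": -0.02, "y": 0, "z": -0.025, "roll": 0, "fingers": 0}
    - {"x": -0.04, "y": 0, "z": -0.01, "roll": 0, "fingers": 0}
    - {"x": -0.04, "y": 0, "z": -0.0, "roll": 0, "fingers": 0}
    - {"x": -0.04, "y": 0, "z": 0, "roll": 0.12, "fingers": 0}
    - {"x": -0.03, "y": 0, "z": 0, "roll": 0.12, "fingers": 0}
    - {"x": 0, "y": 0, "z": 0, "roll": 0.12, "fingers": 0}
    - {"x": 0, "y": 0, "z": 0, "roll": 0.12, "fingers": 0}
    - {"x": 0, "y": 0, "z": 0, "roll": 0.12, "fingers": 0}
    - {"x": 0, "y": 0, "z": 0, "roll": 0.12, "fingers": 0}
    - {"x": 0, "y": 0, "z": 0, "roll": 0.12, "fingers": 0}
    - {"x": 0, "y": 0, "z": 0, "roll": 0.12, "fingers": 0}
    - {"x": 0, "y": 0, "z": 0, "roll": 0.12, "fingers": 0}
    - {"x": 0, "y": 0, "z": 0, "roll": 0.12, "fingers": 0}
    - {"x": 0, "y": 0, "z": 0, "roll": 0.12, "fingers": 0}
    - {"x": 0, "y": 0, "z": 0, "roll": 0.12, "fingers": 0}
    - {"x": 0, "y": 0, "z": 0, "roll": 0.11, "fingers": 0}
    - {"x": 0, "y": 0, "z": 0, "roll": 0, "fingers": 0}

```text
clock: 17.17
eef_pos: [0.4722, -0.1309, 0.2059]
tool_rot: [0.56, 0.387, -0.554, 0.479]
ft_force: [-0.0, 0.6, 1.0]
grip_width: -0.0001
```

```bash
python3 go.py 22,75,190;python3 - <<'E'
from h import *
import pickle
for n in('side','top'):
    c=camera(n);pickle.dump(c,open(n+'3.pkl','wb'));f=c['frame'][140:250,190:330,::-1]
    cv2.imwrite(f'pics/{n}16.png',cv2.resize(f,None,fx=5.5,fy=5.4,interpolation=cv2.INTER_CUBIC))
E
```

```text
t17.17 F mm [-70.  -13.8 205.9] force F [-0.1  0.6  1. ] grip -0.0001
down [ 0.0864 -0.0972 -0.9915] tool y in F (deg) -3.3 toolyF 0.993 -0.057 toolzF -0.065 -0.995
to (22.0, 75.0, 190.0) tool mm [ 18.2  84.6 -95.6]
```

View pics/side16.png

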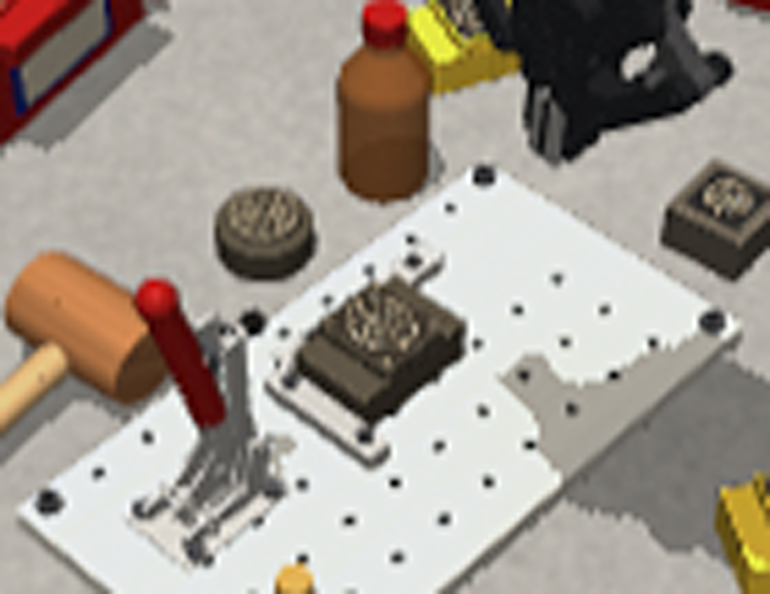

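arm_command:
  motion:
    - {"x": 0, "y": 0.022, "z": -0.022, "roll": -0.05, "fingers": 0}
    - {"x": 0, "y": 0.022, "z": -0.022, "roll": 0, "fingers": 0}
    - {"x": 0.0, "y": 0.022, "z": -0.022, "roll": 0, "fingers": 0}
    - {"x": 0.0, "y": 0.017, "z": -0.022, "roll": 0, "fingers": 0}
    - {"x": 0, "y": 0, "z": 0, "roll": 0, "fingers": 0}

```text
clock: 17.68
eef_pos: [0.5737, -0.0599, 0.2088]
tool_rot: [0.544, 0.405, -0.541, 0.498]
ft_force: [0.3, -0.5, 0.6]
grip_width: 0.0
```

```bash
python3 go.py 22,75,160;python3 - <<'E'
from h import *
o=get_obs();c=camera('side');f=c['frame'][110:250,180:300,::-1];f=np.clip(f*1.7,0,255).astype(np.uint8)
im=cv2.resize(f,None,fx=4.2,fy=4.2,interpolation=cv2.INTER_CUBIC)
from scipy.spatial.transform import Rotation as Rn
R=Rn.from_quat(o['tool_rot']).as_matrix()
for d in(0,.02):
  uv=(proj(c,o['eef_pos']-R[:,0]*d)[0]-[180,110]+.5)*4.2;cv2.circle(im,tuple(uv.astype(int).tolist()),3,(0,0,255) if d==0 else (255,0,0),-1)
cv2.imwrite('pics/s17.png',im)
E
```

```text
t17.68 F mm [ 16.5  74.7 208.8] force F [ 0.4 -0.4  0.6] grip 0.0
down [ 0.0879 -0.0981 -0.9913] tool y in F (deg) 0.49 toolyF 0.995 0.008 toolzF 0.0 -0.997
to (22.0, 75.0, 160.0) tool mm [48.9  0.4 -4.2]
```

View pics/s17.png

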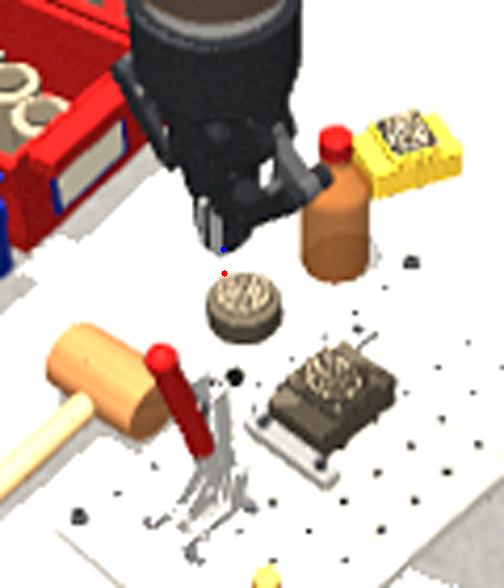

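The tip at (222,250) matches the 20 mm offset (blue dot). I'll descend behind the handle, on its −y side.

arm_command:
  motion:
    - {"x": 0.015, "y": 0, "z": -0.003, "roll": 0, "fingers": 0}
    - {"x": 0.02, "y": 0, "z": -0.003, "roll": 0, "fingers": 0}
    - {"x": 0.02, "y": 0, "z": -0.003, "roll": 0, "fingers": 0}
    - {"x": 0.015, "y": 0, "z": 0, "roll": 0, "fingers": 0}
    - {"x": 0.006, "y": 0, "z": 0, "roll": 0, "fingers": 0}
    - {"x": 0, "y": 0, "z": 0, "roll": 0, "fingers": 0}

```text
clock: 18.23
eef_pos: [0.5787, -0.062, 0.132]
tool_rot: [0.541, 0.406, -0.54, 0.501]
ft_force: [0.2, -0.0, -0.0]
grip_width: -0.0002
```

```bash
cat >> go.py <<'E'
    o=get_obs();R=Rn.from_quat(o['tool_rot']).as_matrix();print('TIP F',(W2F(q,o['eef_pos']-R[:,0]*.02)*1000).round(1),'downF',(W2F(np.array([0,0,q[2]]),R[:,0])).round(3))
E
python3 go.py;python3 - <<'E'
from h import *
o=get_obs();c=camera('side');f=c['frame'][110:250,180:300,::-1];f=np.clip(f*1.7,0,255).astype(np.uint8)
im=cv2.resize(f,None,fx=4.2,fy=4.2,interpolation=cv2.INTER_CUBIC)
cv2.imwrite('pics/s18.png',im)
E
```

```text
File "go.py", line 15
    o=get_obs();R=Rn.from_quat(o['tool_rot']).as_matrix();print('TIP F',(W2F(q,o['eef_pos']-R[:,0]*.02)*1000).round(1),'downF',(W2F(np.array([0,0,q[2]]),R[:,0])).round(3))
IndentationError: unexpected indent
```

View pics/s18.png

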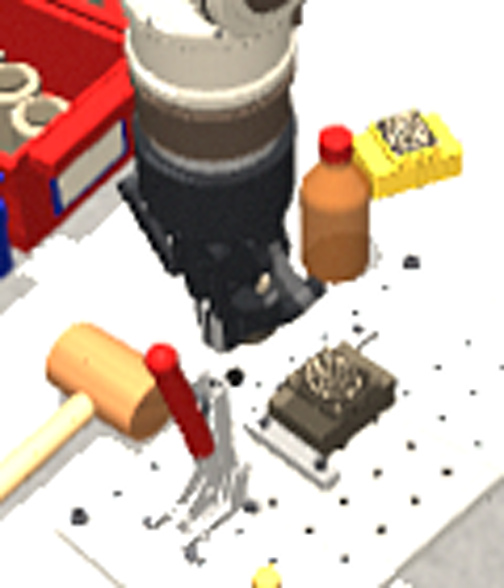

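```bash
sed -i 's/^    o=get_obs();R=Rn/o=get_obs();R=Rn/' go.py; python3 go.py
```

```text
t18.28 F mm [ 21.9  73.5 132.6] force F [-0.4  0.6 -0.3] grip -0.0001
down [ 0.0877 -0.1013 -0.991 ] tool y in F (deg) 0.99 toolyF 0.994 0.017 toolzF 0.008 -0.996
TIP F [[ 19.8  75.2 152.4]] downF [[ 0.105 -0.083 -0.991]]
```

arm_command:
  motion:
    - {"x": 0.006, "y": 0.001, "z": -0.008, "roll": 0, "fingers": 0}
    - {"x": 0.003, "y": 0.001, "z": -0.006, "roll": 0, "fingers": 0}

```text
clock: 18.45
eef_pos: [0.585, -0.0506, 0.125]
tool_rot: [0.542, 0.405, -0.539, 0.502]
ft_force: [0.4, -0.0, -0.2]
grip_width: -0.0
```

```bash
python3 go.py
```

```text
t18.45 F mm [ 25.9  85.9 125. ] force F [ 0.4  0.  -0.2] grip -0.0
down [ 0.0913 -0.1021 -0.9906] tool y in F (deg) 0.87 toolyF 0.994 0.015 toolzF 0.006 -0.996
TIP F [[ 23.7  87.6 144.8]] downF [[ 0.109 -0.083 -0.991]]
```

arm_command:
  motion:
    - {"x": 0, "y": 0, "z": -0.01, "roll": 0, "fingers": 0}
    - {"x": 0, "y": 0, "z": -0.01, "roll": 0, "fingers": 0}

```text
clock: 18.62
eef_pos: [0.5894, -0.0308, 0.1241]
tool_rot: [0.543, 0.403, -0.539, 0.502]
ft_force: [-1.0, -1.0, -0.2]
grip_width: -0.0002
```

```bash
python3 go.py;python3 - <<'E'
from h import *
o=get_obs();c=camera('side');f=c['frame'][110:250,180:300,::-1];f=np.clip(f*1.7,0,255).astype(np.uint8)
im=cv2.resize(f,None,fx=4.2,fy=4.2,interpolation=cv2.INTER_CUBIC)
cv2.imwrite('pics/s19.png',im)
E
```

```text
t18.62 F mm [ 26.6 106.2 124.1] force F [-0.8 -1.2 -0.2] grip -0.0002
down [ 0.0928 -0.1037 -0.9903] tool y in F (deg) 0.78 toolyF 0.994 0.014 toolzF 0.004 -0.996
TIP F [[ 24.4 107.9 143.9]] downF [[ 0.11  -0.085 -0.99 ]]
```

View pics/s19.png

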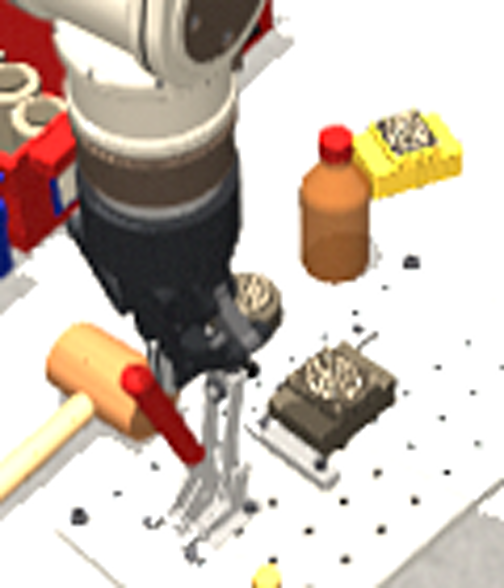

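Run:
```python
import numpy as np
for th in range(0,92,6):
    ph=np.radians(14+(th+3)*.864);t=np.radians(th)
    tip=np.array([122+112*np.sin(t),58+112*np.cos(t)])
    b=np.array([np.sin(ph),np.cos(ph)]);n=np.array([-np.cos(ph),np.sin(ph)])
    print(th,round(np.degrees(ph)),tip.round(),[(s,(tip-s*b+8*n-[11,0]).round(0).tolist()) for s in(10,20,28)])
```

```text
0 17 [122. 170.] [(10, [100.0, 163.0]), (20, [98.0, 153.0]), (28, [95.0, 145.0])]
6 22 [134. 169.] [(10, [112.0, 163.0]), (20, [108.0, 154.0]), (28, [105.0, 146.0])]
12 27 [145. 168.] [(10, [123.0, 162.0]), (20, [118.0, 153.0]), (28, [114.0, 146.0])]
18 32 [157. 165.] [(10, [134.0, 160.0]), (20, [128.0, 152.0]), (28, [124.0, 145.0])]
24 37 [168. 160.] [(10, [144.0, 157.0]), (20, [138.0, 149.0]), (28, [133.0, 143.0])]
30 43 [178. 155.] [(10, [154.0, 153.0]), (20, [148.0, 146.0]), (28, [142.0, 140.0])]
36 48 [188. 149.] [(10, [164.0, 148.0]), (20, [157.0, 141.0]), (28, [151.0, 136.0])]
42 53 [197. 141.] [(10, [173.0, 142.0]), (20, [165.0, 136.0]), (28, [159.0, 131.0])]
48 58 [205. 133.] [(10, [182.0, 134.0]), (20, [173.0, 129.0]), (28, [166.0, 125.0])]
54 63 [213. 124.] [(10, [189.0, 126.0]), (20, [180.0, 122.0]), (28, [173.0, 118.0])]
60 68 [219. 114.] [(10, [196.0, 118.0]), (20, [186.0, 114.0]), (28, [179.0, 111.0])]
66 74 [224. 104.] [(10, [201.0, 108.0]), (20, [192.0, 106.0]), (28, [184.0, 103.0])]
72 79 [229.  93.] [(10, [206.0, 99.0]), (20, [196.0, 97.0]), (28, [188.0, 95.0])]
78 84 [232.  81.] [(10, [210.0, 88.0]), (20, [200.0, 87.0]), (28, [192.0, 86.0])]
84 89 [233.  70.] [(10, [212.0, 78.0]), (20, [202.0, 77.0]), (28, [194.0, 77.0])]
90 94 [234.  58.] [(10, [214.0, 67.0]), (20, [204.0, 67.0]), (28, [196.0, 68.0])]
```

The handle is turning: its knob moved from (160,358) to (135,378). I'll follow the arc.

arm_command:
  motion:
    - {"x": -0.003, "y": 0, "z": -0.008, "roll": 0, "fingers": 0}
    - {"x": -0.003, "y": 0, "z": -0.01, "roll": 0, "fingers": 0}
    - {"x": 0, "y": 0, "z": -0.01, "roll": 0, "fingers": 0}

```text
clock: 18.92
eef_pos: [0.595, 0.0018, 0.1288]
tool_rot: [0.543, 0.404, -0.538, 0.503]
ft_force: [-0.5, -1.5, 0.8]
grip_width: 0.0002
```

```bash
python3 go.py
```

```text
t18.92 F mm [ 26.  139.4 128.8] force F [-0.2 -1.6  0.8] grip 0.0002
down [ 0.0946 -0.1027 -0.9902] tool y in F (deg) 0.93 toolyF 0.994 0.016 toolzF 0.007 -0.996
TIP F [[ 23.8 141.  148.6]] downF [[ 0.112 -0.083 -0.99 ]]
```

arm_command:
  motion:
    - {"x": 0.004, "y": 0, "z": -0.008, "roll": 0, "fingers": 0}
    - {"x": 0.004, "y": -0.001, "z": -0.008, "roll": 0, "fingers": 0}

```text
clock: 19.08
eef_pos: [0.5996, 0.0201, 0.121]
tool_rot: [0.544, 0.404, -0.536, 0.504]
ft_force: [0.4, -1.3, 2.4]
grip_width: -0.0001
```

```bash
python3 go.py;python3 - <<'E'
from h import *
o=get_obs();c=camera('side');f=c['frame'][110:250,170:290,::-1];f=np.clip(f*1.7,0,255).astype(np.uint8)
im=cv2.resize(f,None,fx=4.2,fy=4.2,interpolation=cv2.INTER_CUBIC)
cv2.imwrite('pics/s20.png',im)
E
```

```text
t19.08 F mm [ 27.1 158.1 121. ] force F [ 0.7 -1.2  2.4] grip -0.0001
down [ 0.099  -0.1016 -0.9899] tool y in F (deg) 1.02 toolyF 0.993 0.018 toolzF 0.008 -0.997
TIP F [[ 24.8 159.8 140.8]] downF [[ 0.116 -0.082 -0.99 ]]
```

View pics/s20.png

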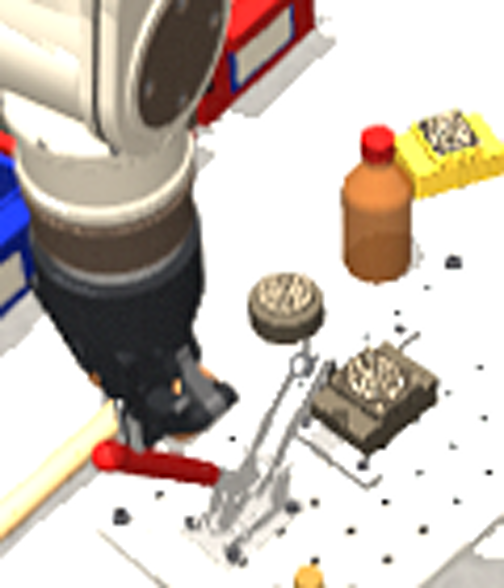

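arm_command:
  motion:
    - {"x": 0.006, "y": -0.001, "z": -0.007, "roll": 0, "fingers": 0}
    - {"x": 0.006, "y": -0.001, "z": -0.007, "roll": 0, "fingers": 0}
    - {"x": 0.008, "y": -0.001, "z": -0.007, "roll": 0, "fingers": 0}

```text
clock: 19.38
eef_pos: [0.6039, 0.043, 0.0987]
tool_rot: [0.545, 0.404, -0.534, 0.505]
ft_force: [-0.5, -0.1, 3.1]
grip_width: -0.0002
```

```bash
python3 go.py
```

```text
t19.38 F mm [ 27.2 181.5  98.7] force F [-0.5 -0.2  3.1] grip -0.0002
down [ 0.1028 -0.0993 -0.9897] tool y in F (deg) 1.11 toolyF 0.993 0.019 toolzF 0.01 -0.997
TIP F [[ 24.8 183.1 118.5]] downF [[ 0.119 -0.079 -0.99 ]]
```

arm_command:
  motion:
    - {"x": 0.008, "y": -0.001, "z": -0.007, "roll": 0, "fingers": 0}
    - {"x": 0.008, "y": -0.001, "z": -0.006, "roll": 0, "fingers": 0}
    - {"x": 0.008, "y": -0.001, "z": -0.005, "roll": 0, "fingers": 0}

```text
clock: 19.63
eef_pos: [0.6063, 0.0593, 0.0697]
tool_rot: [0.544, 0.403, -0.535, 0.505]
ft_force: [0.5, -0.6, -0.2]
grip_width: -0.0
```

```bash
python3 go.py;python3 - <<'E'
from h import *
o=get_obs();c=camera('side');f=c['frame'][110:250,150:270,::-1];f=np.clip(f*1.7,0,255).astype(np.uint8)
im=cv2.resize(f,None,fx=4.2,fy=4.2,interpolation=cv2.INTER_CUBIC)
cv2.imwrite('pics/s21.png',im)
E
```

```text
t19.63 F mm [ 26.5 198.   69.7] force F [ 0.6 -0.5 -0.2] grip -0.0
down [ 0.1017 -0.1021 -0.9896] tool y in F (deg) 1.08 toolyF 0.993 0.019 toolzF 0.009 -0.996
TIP F [[ 24.1 199.6  89.4]] downF [[ 0.119 -0.081 -0.99 ]]
```

View pics/s21.png

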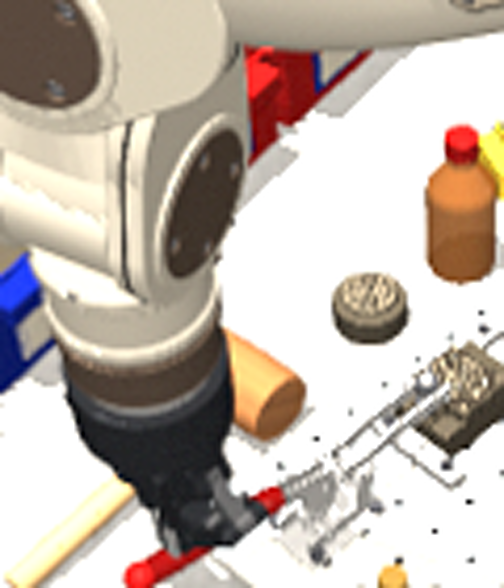

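arm_command:
  motion:
    - {"x": 0.006, "y": -0.001, "z": -0.003, "roll": 0, "fingers": 0}
    - {"x": 0.005, "y": -0.001, "z": -0.003, "roll": 0, "fingers": 0}

```text
clock: 19.85
eef_pos: [0.604, 0.0661, 0.0531]
tool_rot: [0.542, 0.406, -0.537, 0.503]
ft_force: [-0.6, 0.2, -0.5]
grip_width: 0.0002
```

```bash
python3 go.py
```

```text
t19.85 F mm [ 23.  204.2  53.1] force F [-0.6  0.1 -0.5] grip 0.0002
down [ 0.0951 -0.1002 -0.9904] tool y in F (deg) 1.14 toolyF 0.994 0.02 toolzF 0.011 -0.997
TIP F [[ 20.7 205.8  72.9]] downF [[ 0.112 -0.081 -0.99 ]]
```

arm_command:
  motion:
    - {"x": 0.004, "y": 0, "z": -0.001, "roll": 0, "fingers": 0}

```text
clock: 19.93
eef_pos: [0.6042, 0.0673, 0.0479]
tool_rot: [0.542, 0.406, -0.537, 0.503]
ft_force: [-0.4, 1.4, 6.0]
grip_width: 0.0001
```

```bash
python3 go.py
```

```text
t19.93 F mm [ 22.9 205.4  47.9] force F [-0.7  1.3  6. ] grip 0.0001
down [ 0.0941 -0.0996 -0.9906] tool y in F (deg) 1.17 toolyF 0.994 0.02 toolzF 0.011 -0.997
TIP F [[ 20.7 207.   67.7]] downF [[ 0.111 -0.08  -0.991]]
```

arm_command:
  motion:
    - {"x": 0.004, "y": 0, "z": -0.001, "roll": 0, "fingers": 0}

```text
clock: 20.02
eef_pos: [0.6049, 0.0681, 0.0445]
tool_rot: [0.542, 0.406, -0.536, 0.503]
ft_force: [-6.4, -1.0, 16.4]
grip_width: 0.0
```

```bash
python3 go.py
```

```text
t20.02 F mm [ 23.5 206.3  44.5] force F [-6.1 -2.1 16.4] grip 0.0
down [ 0.0948 -0.0996 -0.9905] tool y in F (deg) 1.18 toolyF 0.994 0.02 toolzF 0.011 -0.997
TIP F [[ 21.3 207.9  64.3]] downF [[ 0.112 -0.08  -0.99 ]]
```

Run:
```python
from h import *
for n,(x0,y0) in(('side',(140,130)),('top',(170,130))):
    c=camera(n);f=c['frame'][y0:y0+130,x0:x0+150,::-1];f=np.clip(f*1.5,0,255).astype(np.uint8)
    cv2.imwrite(f'pics/{n}22.png',cv2.resize(f,None,fx=4.5,fy=4.5,interpolation=cv2.INTER_CUBIC))
```

```text
(no output)
```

View pics/side22.png

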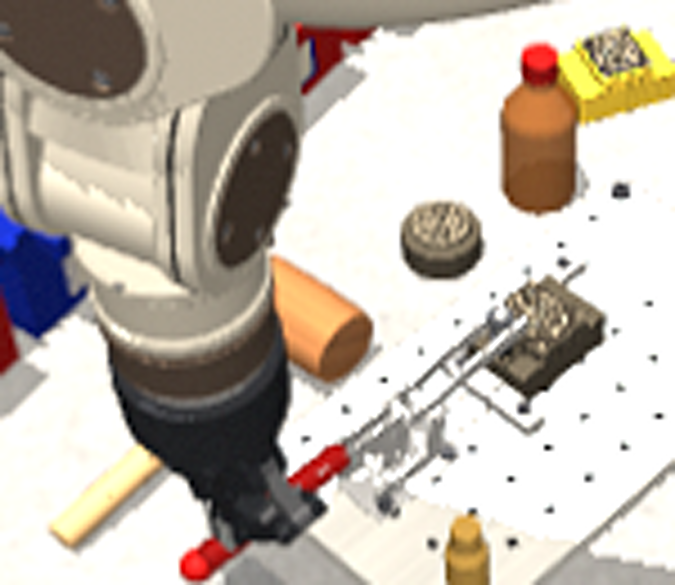

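arm_command:
  motion:
    - {"x": 0.004, "y": 0, "z": -0.001, "roll": 0, "fingers": 0}

```text
clock: 20.2
eef_pos: [0.6053, 0.0681, 0.0438]
tool_rot: [0.543, 0.405, -0.536, 0.504]
ft_force: [-9.8, -1.7, 18.7]
grip_width: 0.0002
```

```bash
python3 go.py
```

```text
t20.20 F mm [ 23.9 206.4  43.8] force F [-9.3 -3.5 18.7] grip 0.0002
down [ 0.096  -0.1005 -0.9903] tool y in F (deg) 1.17 toolyF 0.994 0.02 toolzF 0.011 -0.997
TIP F [[ 21.6 208.   63.6]] downF [[ 0.113 -0.081 -0.99 ]]
```

arm_command:
  motion:
    - {"x": -0.006, "y": 0, "z": 0, "roll": 0, "fingers": 0}
    - {"x": -0.01, "y": 0, "z": 0, "roll": 0, "fingers": 0}
    - {"x": -0.03, "y": 0, "z": 0, "roll": 0, "fingers": 0}
    - {"x": -0.04, "y": 0, "z": 0, "roll": 0, "fingers": 0}
    - {"x": -0.04, "y": 0, "z": 0, "roll": 0, "fingers": 0}
    - {"x": -0.04, "y": -0.01, "z": 0, "roll": 0, "fingers": 0}
    - {"x": -0.02, "y": -0.03, "z": -0.01, "roll": 0, "fingers": 0}
    - {"x": 0, "y": -0.04, "z": -0.01, "roll": 0, "fingers": 0}
    - {"x": 0, "y": -0.04, "z": -0.01, "roll": 0, "fingers": 0}
    - {"x": 0, "y": -0.04, "z": -0.01, "roll": 0, "fingers": 0}
    - {"x": 0, "y": -0.03, "z": -0.01, "roll": 0, "fingers": 0}
    - {"x": 0, "y": 0, "z": 0, "roll": 0, "fingers": 0}

```text
clock: 21.2
eef_pos: [0.4059, 0.1702, 0.2139]
tool_rot: [0.548, 0.403, -0.535, 0.501]
ft_force: [-1.3, -1.3, -0.1]
grip_width: -0.0002
```

```bash
python3 go.py;python3 - <<'E'
from h import *
import pickle
for n,(x0,y0) in(('side',(150,150)),('top',(170,140))):
    c=camera(n);pickle.dump(c,open(n+'4.pkl','wb'));f=c['frame'][y0:y0+120,x0:x0+160,::-1]
    cv2.imwrite(f'pics/{n}23.png',cv2.resize(f,None,fx=4.8,fy=4.8,interpolation=cv2.INTER_CUBIC))
E
```

```text
t21.20 F mm [-191.   269.8  213.9] force F [-1.1 -1.5 -0.1] grip -0.0002
down [ 0.1031 -0.0943 -0.9902] tool y in F (deg) 0.56 toolyF 0.993 0.01 toolzF 0.001 -0.997
TIP F [[-193.4  271.3  233.7]] downF [[ 0.119 -0.074 -0.99 ]]
```

View pics/side23.png

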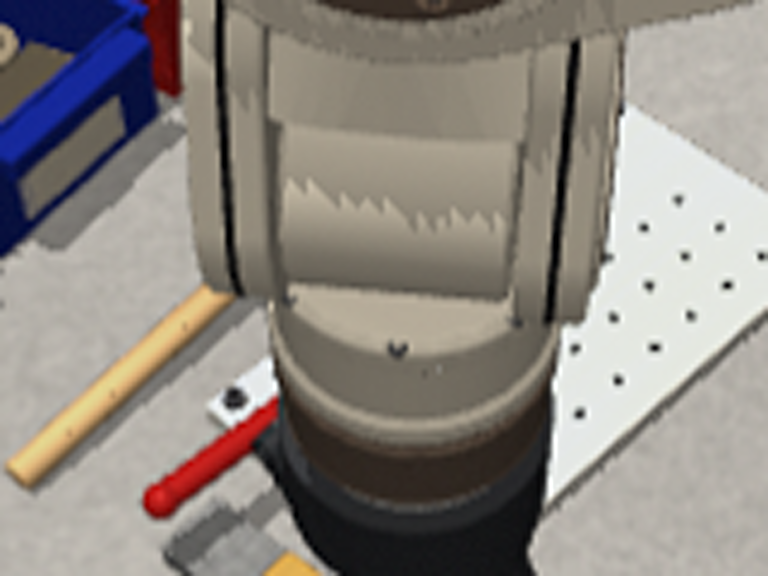

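View pics/top23.png

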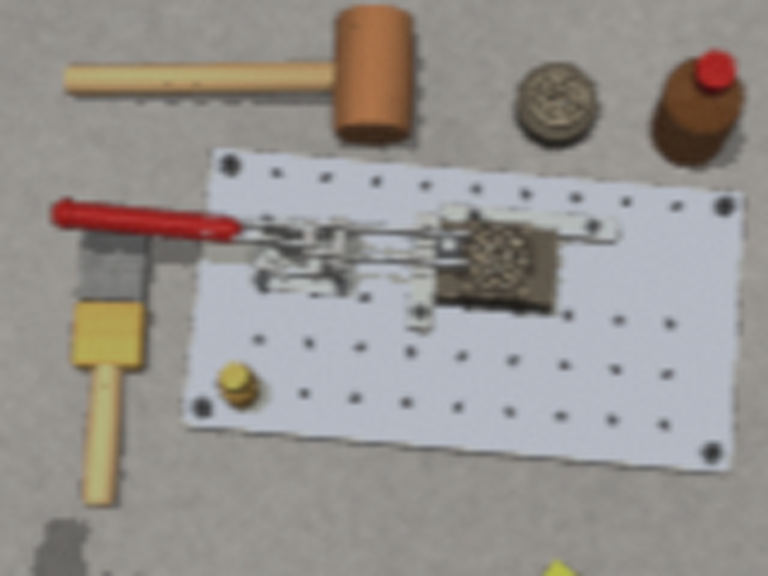

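The handle has stayed down and level at (60..240, 213..228), with the arm over the die. I'll move clear and check numerically.

arm_command:
  motion:
    - {"x": 0, "y": -0.03, "z": -0.025, "roll": 0, "fingers": 0}
    - {"x": 0, "y": -0.03, "z": -0.025, "roll": 0, "fingers": 0}
    - {"x": 0, "y": -0.02, "z": -0.03, "roll": 0, "fingers": 0}
    - {"x": 0, "y": -0.02, "z": -0.03, "roll": 0, "fingers": 0}
    - {"x": 0, "y": -0.02, "z": -0.03, "roll": 0, "fingers": 0}
    - {"x": 0, "y": -0.02, "z": -0.03, "roll": 0, "fingers": 0}
    - {"x": 0, "y": 0, "z": 0, "roll": 0, "fingers": 0}

```text
clock: 21.88
eef_pos: [0.3161, 0.3686, 0.1864]
tool_rot: [0.56, 0.393, -0.535, 0.495]
ft_force: [1.5, 0.7, -0.4]
grip_width: 0.0001
```

```bash
python3 go.py;python3 - <<'E'
from fit import *
import pickle
for n,(x0,y0) in(('side',(170,150)),('top',(245,170))):
    c=camera(n);pickle.dump(c,open(n+'5.pkl','wb'));k=5 if n=='side' else 12
    w=(150,110) if n=='side' else (60,45)
    f=c['frame'][y0:y0+w[1],x0:x0+w[0],::-1]
    cv2.imwrite(f'pics/{n}24.png',cv2.resize(f,None,fx=k,fy=k,interpolation=cv2.INTER_CUBIC))
    q=[.5457,-.1319,-.1863] if n=='top' else [.5416,-.1287,-.1862]
    F=c['frame'].astype(int);m=((F[:,:,0]>120)&(F[:,:,1]<60)&(F[:,:,2]<60)).astype(np.uint8);m[:150]=0
    m[:,:150]=0;m[:,270:]=0
    y,x=np.nonzero(m);print(n,'red extents',x.min(),x.max(),y.min(),y.max(),'pred tip',proj(c,F2W(q,(.022,.231,.068))),'left px y',y[x==x.min()].mean())
    print('home ledge',((proj(c,F2W(q,[(.045,.02,.041),(.045,-.05,.041),(-.001,-.05,.041),(-.001,.02,.041)]))-[x0,y0]+.5)*k).round(0).tolist())
E
```

```text
t21.88 F mm [-316.   448.2  186.4] force F [ 1.3  1.  -0.4] grip 0.0001
down [ 0.1173 -0.0897 -0.989 ] tool y in F (deg) -0.96 toolyF 0.991 -0.017 toolzF -0.025 -0.998
TIP F [[-318.6  449.5  206.2]] downF [[ 0.132 -0.066 -0.989]]Traceback (most recent call last):
  File "<stdin>", line 11, in <module>
    return umr_minimum(a, axis, None, out, keepdims, initial, where)
ValueError: zero-size array to reduction operation minimum which has no identity
```

View pics/side24.png

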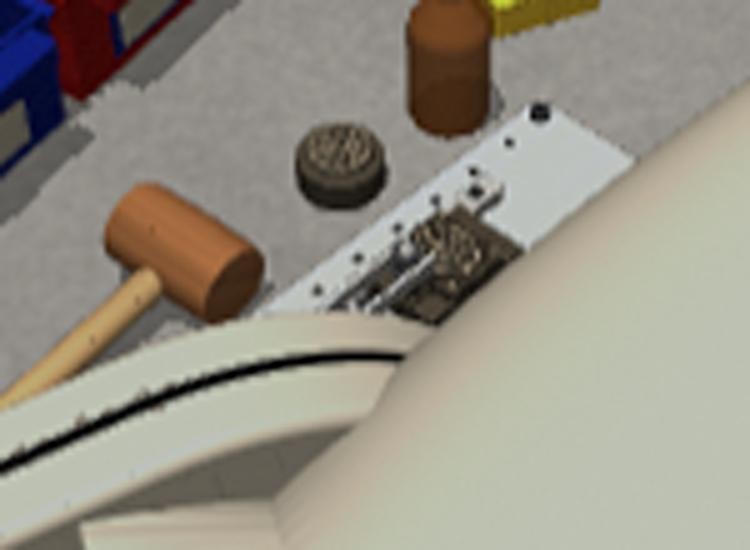

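arm_command:
  motion:
    - {"x": -0.005, "y": -0.029, "z": -0.016, "roll": 0, "fingers": 0}
    - {"x": -0.005, "y": -0.029, "z": -0.016, "roll": 0, "fingers": 0}
    - {"x": -0.005, "y": -0.029, "z": -0.016, "roll": 0, "fingers": 0}
    - {"x": 0, "y": -0.029, "z": -0.016, "roll": 0, "fingers": 0}
    - {"x": 0, "y": -0.029, "z": -0.016, "roll": 0, "fingers": 0}
    - {"x": 0, "y": -0.029, "z": -0.016, "roll": 0, "fingers": 0}
    - {"x": 0, "y": 0, "z": 0, "roll": 0, "fingers": 0}

```text
clock: 22.52
eef_pos: [0.176, 0.5008, 0.171]
tool_rot: [0.566, 0.385, -0.54, 0.49]
ft_force: [0.4, 0.2, -0.4]
grip_width: 0.0003
```

```bash
python3 go.py;python3 - <<'E'
from fit import *
import pickle
for n,(x0,y0) in(('side',(170,150)),('top',(245,170))):
    c=camera(n);pickle.dump(c,open(n+'5.pkl','wb'));k=5 if n=='side' else 12
    w=(150,110) if n=='side' else (60,45)
    f=c['frame'][y0:y0+w[1],x0:x0+w[0],::-1]
    cv2.imwrite(f'pics/{n}24.png',cv2.resize(f,None,fx=k,fy=k,interpolation=cv2.INTER_CUBIC))
    q=[.5457,-.1319,-.1863] if n=='top' else [.5416,-.1287,-.1862]
    F=c['frame'].astype(int);m=((F[:,:,0]>100)&(F[:,:,1]<60)&(F[:,:,2]<60)).astype(np.uint8);m[:160]=0
    m[:,:150]=0;m[:,270:]=0
    y,x=np.nonzero(m)
    print(n,'pred tip',proj(c,F2W(q,(.022,.231,.068))))
    if len(x):print('red extents',x.min(),x.max(),y.min(),y.max(),'left px y',y[x==x.min()].mean())
    print('home ledge',((proj(c,F2W(q,[(.045,.02,.041),(.045,-.05,.041),(-.001,-.05,.041),(-.001,.02,.041)]))-[x0,y0]+.5)*k).round(0).tolist())
E
```

```text
t22.52 F mm [-478.1  552.1  171. ] force F [ 0.4  0.3 -0.4] grip 0.0003
down [ 0.1209 -0.0928 -0.9883] tool y in F (deg) -2.33 toolyF 0.989 -0.04 toolzF -0.049 -0.997
TIP F [[-480.8  553.5  190.8]] downF [[ 0.136 -0.069 -0.988]]
side pred tip [[184.13767113 254.76823316]]
red extents 180 216 228 257 left px y 253.5
home ledge [[369.0, 279.0], [462.0, 206.0], [527.0, 251.0], [435.0, 327.0]]
top pred tip [[183.75907795 184.50695271]]
red extents 181 219 182 189 left px y 184.0
home ledge [[203.0, 190.0], [503.0, 215.0], [490.0, 407.0], [187.0, 382.0]]
```

View pics/side24.png

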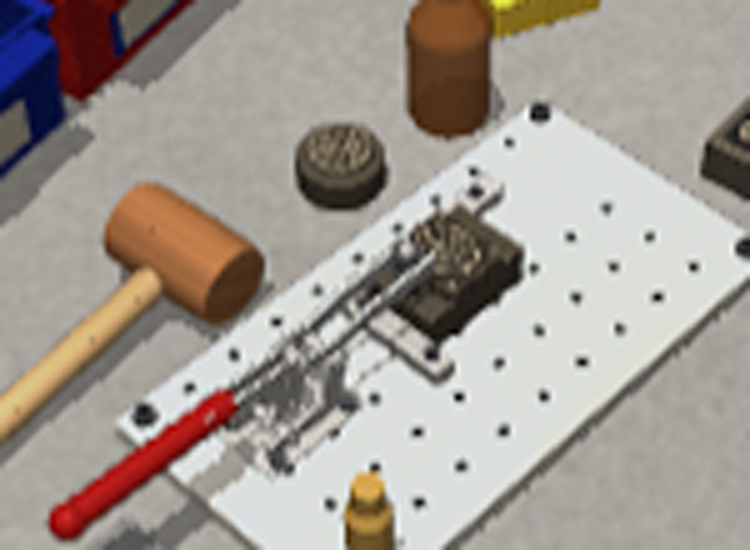

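View pics/top24.png

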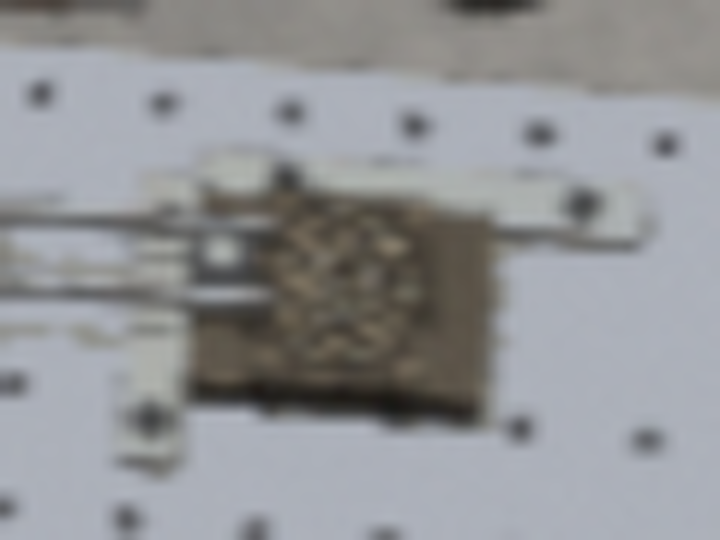

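Both views show the knob where the locked position predicts it: side view left end at (180,253.5), predicted centre (184,255) with a radius of about 4–5 px. The foot is on the +y ledge, the die sits against both stops, and the bystanders haven't moved. Handing in.

```bash
python3 -c "
from workcell import *
print(job_done())"
```

```text
the job is handed in; nothing more can be done
None
```

The die is flush against the back rail and the end stop. The clamp is snapped over, with its foot on the die's +y ledge. I pushed with shut fingertips only, then moved the hand clear and handed in at about 22.6 s.

**Die:** The +x push stalled at the rail at 17 N and the +y push at the end stop at 22 N. A second +x nudge met 19 N straight away with no movement. In the last views the die's outline is within about 1 px (2–3 mm) of its home position; the pictures can't show a gap smaller than that.

**Clamp:** I pressed the handle over to its stop at about 19 N. It stayed down after release, and both views show the knob where the locked position puts it. I had no direct reading of the handle angle.

**Other objects:** Nothing else looked moved in the views after clamping.

**What disagreed:**
- **Tip height:** The real fingertips were about 20 mm higher than the reported tool point. My first +x approach passed over the die without touching it. I corrected for this from the pictures and the lack of contact.
- **Tool tilt:** The tool tilted up to about 8° under the pushes, and I left it that way.
- **Camera fits:** The two cameras placed the fixture about 4–5 mm apart, so I checked positions against the fixture within each view.

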